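# Load the wash basket and hang it over the drip pan

### The job

These six bolts are to be sprayed down with degreaser before welding. Tip them out of the scoop into the wire basket while it stands on the table, without handling the bolts with the gripper, and set the empty scoop back down flat on the table. Then hang the basket by its handle on the hook of the drip stand, so that the bend in the middle of the handle sits in the bottom of the hook and the basket hangs freely with all the bolts in it; leave the spray bottle, the G-clamp and the tin as they are.

Things in the scene. Friction and masses are not known exactly. Their poses are not given: they have to be found in the camera images.
- scoop: aluminium scoop, red black-ribbed handle, 0.2 kg. Origin under the bowl's middle, x out of the mouth, z up. Bowl x -65 to 72 mm, 76 wide, 2.5 thick; back wall 44 high, sides falling to 22 at the mouth; the floor's last 20 mm ramp up 18 degrees to a 9 mm high lip. Handle: bar 20 wide (y), 24 high, from the back wall at x -64, z 30, rising 10 degrees backward; grip part 15 to 113 mm behind the wall
- scoop_grip (a point): centre of the scoop's handle cross-section, 51 mm behind the bowl's back wall (x = -115, z = 39 mm in the scoop's frame)
- scoop_lip (a point): middle of the scoop's pouring lip (x = 72, z = 9 mm in the scoop's frame)
- basket: stainless wire basket, open on top, 150 mm long (its x), 110 wide (its y), 60 high, walls 3 mm; origin under the middle of its bottom, z up. Its swinging wire handle (bail) is pivoted in the middles of the two short sides, at x = +-79 mm, 54 mm above the bottom. Empty mass with handle 0.24 kg
- bail (a joint): angle of the basket's handle about the basket's x: 0 upright, positive leaning to its -y; stays where it leans; +-0.6 rad. Upright it is an arch in the x-z plane: 8 mm wire legs at x +-79 mm; at the top, 80 mm above the pivots, two straight black rubber sleeves 12 mm thick, at x 19 to 59 and -19 to -59 mm; between them the bare 8 mm wire bends up 12 mm more
- bail_bend (a point): centre of the wire at the top of the bend in the middle of the handle, 92 mm from the pivot line; 146 mm above the basket's bottom when the handle is upright. The middles of the black sleeves lie 12 mm lower (toward the pivots) and 39 mm to either side along the basket's x
- drip_stand: fixed stand: steel drip pan (x -98 to 98, y -90 to 145 mm, rim 20 high), blue 22 mm square post at y 115, top at z 271, and a bent 10 mm rod hook in the plane x = 0. Origin on the table below the hook's seat, z up. The rod comes from the post along -y, dips to the seat at y 0 and turns up to its tip at y -34: the hook opens toward -y, and a handle goes over the tip lying along the stand's x
- hook_seat (a point): lowest point of the hook's upper side, where the handle wire comes to rest: 240 mm above the table. A wire resting there has its centre 4 mm higher
- hook_tip (a point): top of the hook's upturned end, 273 mm above the table, 34 mm in front (stand -y) of the seat
- spray_bottle: clear trigger spray bottle with blue-green cleaner and a white trigger head, 259 mm tall; origin under its base; leave it standing
- clamp: grey steel G-clamp lying flat, 132 x 126 x 14 mm; origin under its middle; leave it
- tin: small round white tin with a red lid beside the clamp (not the one at the far end of the table), 65 mm across, 37 mm high; origin under its middle; leave it
- bolt0: bright steel hexagon-head bolt, 67 mm long, head 19 mm across, 45 g; at the start it lies in the scoop; origin at its middle
- bolt1: bright steel hexagon-head bolt, 57 mm long, head 19 mm across, 45 g; at the start it lies in the scoop; origin at its middle
- bolt2: bright steel hexagon-head bolt, 67 mm long, head 19 mm across, 45 g; at the start it lies in the scoop; origin at its middle
- bolt3: bright steel hexagon-head bolt, 47 mm long, head 19 mm across, 45 g; at the start it lies in the scoop; origin at its middle
- bolt4: bright steel hexagon-head bolt, 47 mm long, head 19 mm across, 45 g; at the start it lies in the scoop; origin at its middle
- bolt5: bright steel hexagon-head bolt, 47 mm long, head 19 mm across, 45 g; at the start it lies in the scoop; origin at its middle

How it is judged:
On the way, in this order (a step that is already met when the one before it is completed fails the run):
1. all six bolts are in the basket, which stands on the table (x of bolt0 in the frame of basket between -0.075 and 0.075 m and y of bolt0 in the frame of basket between -0.055 and 0.055 m and z of bolt0 in the frame of basket between -0.005 and 0.06 m and x of bolt1 in the frame of basket between -0.075 and 0.075 m and y of bolt1 in the frame of basket between -0.055 and 0.055 m and z of bolt1 in the frame of basket between -0.005 and 0.06 m and x of bolt2 in the frame of basket between -0.075 and 0.075 m and y of bolt2 in the frame of basket between -0.055 and 0.055 m and z of bolt2 in the frame of basket between -0.005 and 0.06 m and x of bolt3 in the frame of basket between -0.075 and 0.075 m and y of bolt3 in the frame of basket between -0.055 and 0.055 m and z of bolt3 in the frame of basket between -0.005 and 0.06 m and x of bolt4 in the frame of basket between -0.075 and 0.075 m and y of bolt4 in the frame of basket between -0.055 and 0.055 m and z of bolt4 in the frame of basket between -0.005 and 0.06 m and x of bolt5 in the frame of basket between -0.075 and 0.075 m and y of bolt5 in the frame of basket between -0.055 and 0.055 m and z of bolt5 in the frame of basket between -0.005 and 0.06 m and height (world z) of basket below 0.02 m and angle between basket's own z axis and vertical below 0.15 rad), for 0.2 s.
2. the basket hangs from the hook by the bend of its handle, let go by the gripper (distance between bail_bend and hook_seat below 0.02 m and height (world z) of basket above 0.07 m and angle between basket's own z axis and vertical below 0.5 rad and contact force between basket and drip_stand above 2 N and contact force between basket and the fingers below 0.3 N), for 0.2 s.
At the end, for the whole second after the job is handed in: Basket on the hook: handle bend within 20 mm of the seat, basket over 70 mm up, borne by the stand, tilt under 0.5 rad, swaying under 0.25 m/s; all six bolts inside it; scoop standing flat on the table (tilt under 0.1 rad, its underside within 10 mm of the table top) (x of bolt0 in the frame of basket between -0.075 and 0.075 m and y of bolt0 in the frame of basket between -0.055 and 0.055 m and z of bolt0 in the frame of basket between -0.005 and 0.06 m and x of bolt1 in the frame of basket between -0.075 and 0.075 m and y of bolt1 in the frame of basket between -0.055 and 0.055 m and z of bolt1 in the frame of basket between -0.005 and 0.06 m and x of bolt2 in the frame of basket between -0.075 and 0.075 m and y of bolt2 in the frame of basket between -0.055 and 0.055 m and z of bolt2 in the frame of basket between -0.005 and 0.06 m and x of bolt3 in the frame of basket between -0.075 and 0.075 m and y of bolt3 in the frame of basket between -0.055 and 0.055 m and z of bolt3 in the frame of basket between -0.005 and 0.06 m and x of bolt4 in the frame of basket between -0.075 and 0.075 m and y of bolt4 in the frame of basket between -0.055 and 0.055 m and z of bolt4 in the frame of basket between -0.005 and 0.06 m and x of bolt5 in the frame of basket between -0.075 and 0.075 m and y of bolt5 in the frame of basket between -0.055 and 0.055 m and z of bolt5 in the frame of basket between -0.005 and 0.06 m and distance between bail_bend and hook_seat below 0.02 m and height (world z) of basket above 0.07 m and angle between basket's own z axis and vertical below 0.5 rad and contact force between basket and drip_stand above 2 N and angle between scoop's own z axis and vertical below 0.1 rad and height (world z) of scoop between -0.01 and 0.01 m and linear speed of basket below 0.25 m/s); the robot touches nothing.
It fails at once if the gripper's fingers handle a bolt (more than 3 N) (contact force between the fingers and bolt0 above 3 N or contact force between the fingers and bolt1 above 3 N or contact force between the fingers and bolt2 above 3 N or contact force between the fingers and bolt3 above 3 N or contact force between the fingers and bolt4 above 3 N or contact force between the fingers and bolt5 above 3 N).
It fails at once if the spray bottle is tipped or moved more than 30 mm (distance of spray_bottle from where it was at the start of the episode above 0.03 m or angle between spray_bottle's own z axis and vertical above 0.3 rad).
It fails at once if the G-clamp is moved more than 30 mm (distance of clamp from where it was at the start of the episode above 0.03 m).
It fails at once if the tin is moved more than 30 mm (distance of tin from where it was at the start of the episode above 0.03 m).
It also fails if it takes over 72 s, if anything falls off the work surface, if the arm or the gripper's body presses on something with over 40 N, if the wrist force passes 120 N, or if a joint passes its speed limit or range.

### The arm

A 7-joint arm with a two-finger parallel gripper is mounted at the origin on a cart in front of the work surface, level with it; the furniture and walls round the work are solid. World frame = base frame: x ahead of the robot, y to its left, z up, the work surface at z = 0. Lengths are in m, angles in rad, forces in N, time in s.
With the tool pointing down it reaches from about 0.4 to 0.85 m from the base axis. Payload 4.5 kg.
Tool frame: the origin (TCP) lies where the fingers leave the gripper's body, on its centre line; the fingertips stand 64 mm ahead of it and the grasp point (between the pads) lies 45 mm ahead of it; z points along the fingers, y is the direction in which the jaws open and shut (so a half turn about z gives the same grasp; the last joint's range is limited). The gripper opens to 88 mm and grips with 3 to 60 N. Pads are 18 mm wide; open, the fingers measure 123 mm over their backs; the gripper's body (75 mm by 187 mm) begins 45 mm behind the grasp point.
Start: joints at [-1.175, 0.689, -0.195, 1.565, 0.157, 0.902, -0.215], TCP at [0.221, 0.585, 0.303] pointing down, gripper open.
Joint ranges: [-3.01, 3.01], [-0.46, 2.08], [-1.47, 1.51], [0.13, 2.56], [-1, 4.14], [0.04, 2.09], [-2.66, 2.66]. Speed limits (rad/s): [2.57, 2.57, 3.14, 3.14, 3.14, 3.14, 3.14].

### API

Orientations are given as a unit quaternion [x, y, z, w].
In Python, from plant import monitor, snapshot, workorder, finder gives the robot as it stands.
- The arm moves only by the tool carry_out, never from a script. Its argument "motion" is one flat list of numbers, 6 for each row, row after row: the shift along the tool's x, y, z in cm, then the turn, a rotation vector about the tool's x, y, z in rad. In form: [x, y, z, rx, ry, rz, x, y, z, rx, ry, rz, ...]. A call has 1 to 8 rows; each row shifts and turns the commanded pose from where the row before left it, along the tool's axes as they then stand; what a row does not reach is not made up. A row lasts 1/8 s, in which the tool goes at most 62.5 mm and 10.7 degrees, less where a joint would pass 70% of its speed; a pose out of reach is approached as far as the arm can. A call with a gripper value outside its range is refused whole. "hand" is the finger opening in cm, from 0 to 8.81, set as the call begins (left out, the last holds). The fingers move at their own pace and stop on an object; "grip_force" is the grip in N (left out, the last holds). Time passes only in rows, so rows that do not move let the fingers close. It gives the time, the measured TCP pose, the force and the opening at its end, in the units of the state.
- monitor.get_state(): the state, without advancing time (a new reading comes with each control period).
- snapshot(name): name is "scene" or "side" or "wrist"; returns a dict with "frame" (400x640x3 uint8, red, green, blue), "range_z" (400x640 float32, m along the optical axis (not along the pixel's ray), 0 where there is no reading), "fx", "fy", "cx", "cy" (pixels), "rvec" (rotation vector, rad) and "tvec" (3), from world to camera coordinates, as OpenCV has them; the wrist camera has in their place "hand_eye" (4x4, takes a point from camera to tool coordinates, whose origin is the TCP and whose axes are the flange's). Camera axes: x right, y down, z forward; pixel columns grow to the right and rows downward; lengths in m; the calibration is good to about 2 mm. The wrist camera is an equidistant fisheye: a pixel r from the principal point sees the ray r / f radians off the axis. A picture is of the moment at which its call begins: read the wrist's pose just before it.
- workorder.finish_job(): hands the job in, once; it reports no verdict.
Trained networks look in a picture, given as the dict that the camera call returned (one of the last four; its "shot" number tells which), for a name from the list of things; names that differ only in an ending like _2 or _b are one class to them, and where a whole thing is asked for, a point or a joint stands for the part that bears it (a point fixed in the world has none). Each returns a list of dicts, best first, with "p" (0 to 1); they miss things now and then, are a little off and sometimes report something else, mostly with a low value. They report only what shows in the picture. A call takes as long as a camera call.
- finder.masks_of(picture, thing): "pixels" (400x640 bool, what is visible of it) and "extent" ([left, top, right, bottom] in pixels, round what is visible of it).
The state is a dict: "clock": time; "q": joint angles; "qd": joint speeds; "joint_torque": joint torques, N m; "tool_pos": TCP position; "eef_rot": TCP orientation; "contact_force": force on the tool from outside, world axes, zero at the start; "moment": the same for the moment, N m; "opening": opening from 0.0 (shut) to 1.0 (fully open).
Only numpy, scipy, OpenCV 4.12 (cv2) and the standard library are available. Lean on these libraries where they do the work, as an engineer would, in place of code of your own. Each camera call takes 0.05 s, during which the arm holds its last target. There are 200 camera calls.

## Working session

There is one attempt and no reset: what is moved stays moved. The work goes in short steps, Python scripts to look and compute and a tool call to move; the robot and the scene stay as the last step left them, time stands still between calls to the robot, and variables do not carry over. Pictures are saved under pics/ and viewed, about 8 in all and at most 12, crops included, and the job is handed in when it is done.

Besides the shell and the picture viewer there is one more tool, called as a command line: name --argument value ..., lists and objects as JSON in quotes. carry_out: Moves the arm, as the interface text tells. Its arguments: {"type":"object","properties":{"motion":{"type":"array"},"hand":{"type":"number"},"grip_force":{"type":"number"}},"required":["motion"]}

```bash
mkdir -p pics; ls
python3 - <<'E'
from plant import monitor, snapshot
import cv2,numpy as np
print(monitor.get_state())
for n in ("scene","side"):
    s=snapshot(n); cv2.imwrite(f"pics/{n}0.png",s["frame"][:,:,::-1]); print(n,s["fx"],s["cx"],s["cy"],s["rvec"],s["tvec"],s["shot"])
E
```

```text
pics
{'clock': 0.0, 'q': array([-1.17517784,  0.68998028, -0.19451622,  1.56636138,  0.15728579,
        0.90249314, -0.21507579]), 'qd': array([ 0.00025402, -0.00152256,  0.00034866,  0.0007488 ,  0.00056906,
        0.00038002,  0.00246351]), 'joint_torque': array([-7.01095723e-04, -5.27562296e+01, -1.26715221e+00, -1.53430027e+01,
       -5.26879414e-02,  6.78879151e-03,  1.77745133e-04]), 'tool_pos': array([0.2210842 , 0.58403043, 0.30190766]), 'eef_rot': array([ 1.79872992e-01,  9.83689407e-01, -9.19818292e-04, -1.05943054e-04]), 'contact_force': array([-0.10967574, -0.50184338, -0.10642448]), 'moment': array([-0.05194042, -0.02247596,  0.02979663]), 'opening': 0.9976420266844725}
scene 378.40213391288586 323.80982827743 202.84768457817637 [ 1.7742994  -1.04299067  0.66494103] [-0.26787145  0.37817757  0.75717203] 1
side 423.32373548370396 327.80312555292926 194.67563998681592 [ 1.96443193 -0.20389186  0.13895462] [-0.59801092  0.21424499  1.12332547] 2
```

View pics/scene0.png

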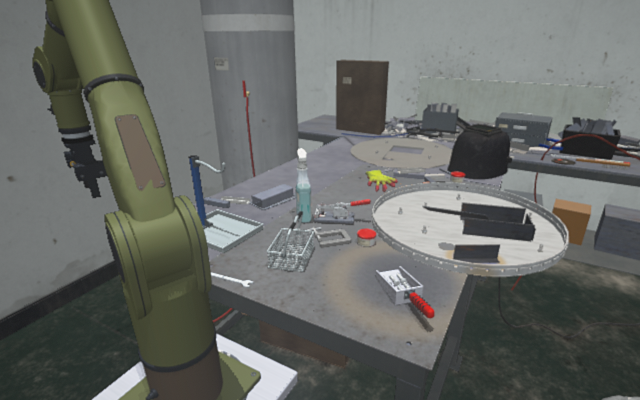

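View pics/side0.png

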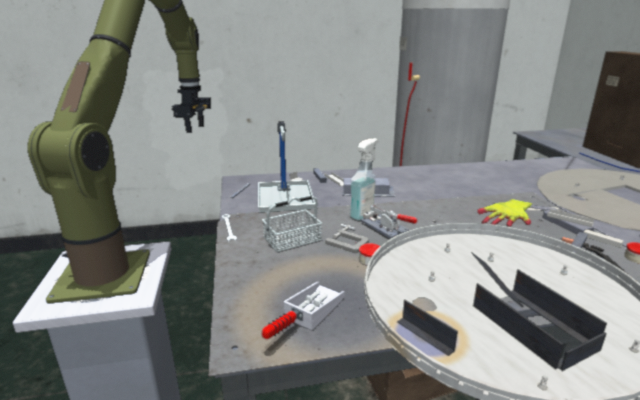

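```bash
cat > h.py <<'E'
import numpy as np, cv2
from scipy.spatial.transform import Rotation as R
from plant import monitor, snapshot, finder
def cloud(s,mask):
    v,u=np.nonzero(mask&(s["range_z"]>0)); z=s["range_z"][v,u]
    if "hand_eye" in s:
        # equidistant fisheye
        x=(u-s["cx"])/s["fx"]; y=(v-s["cy"])/s["fy"]; r=np.hypot(x,y)+1e-9
        t=np.tan(r)*z; P=np.c_[x/r*t,y/r*t,z]
        H=s["hand_eye"]; P=P@H[:3,:3].T+H[:3,3]
        st=s["st"]; return R.from_quat(st["eef_rot"]).apply(P)+st["tool_pos"]
    P=np.c_[(u-s["cx"])/s["fx"]*z,(v-s["cy"])/s["fy"]*z,z]
    Rm=cv2.Rodrigues(np.array(s["rvec"]))[0]
    return (P-np.array(s["tvec"]))@Rm
def shot(n):
    st=monitor.get_state(); s=snapshot(n); s["st"]=st; return s
def best(s,name):
    m=finder.masks_of(s,name)
    return (m[0]["p"],m[0]["pixels"]) if m else (0,None)
E
python3 - <<'E'
from h import *
np.set_printoptions(precision=4,suppress=True)
for n in ("scene","side"):
    s=shot(n)
    for t in ("scoop","basket","drip_stand","spray_bottle","clamp","tin","bail_bend","bolt0"):
        p,m=best(s,t)
        if m is None: print(n,t,"none");continue
        P=cloud(s,m); 
        np.save(f"{n}_{t}.npy",P)
        print(n,t,round(p,2),m.sum(),len(P),"lo",np.percentile(P,2,axis=0),"med",np.median(P,axis=0),"hi",np.percentile(P,98,axis=0))
    P=cloud(s,np.ones((400,640),bool)); np.save(f"{n}_all.npy",P); c=s["frame"][s["range_z"]>0]; np.save(f"{n}_col.npy",c)
E
```

```text
scene scoop 0.82 1352 1348 lo [ 0.3975 -0.3694  0.0008] med [ 0.482  -0.277   0.0251] hi [ 0.5907 -0.1879  0.0591]
scene basket 0.98 1680 1676 lo [ 0.4339  0.035  -0.0007] med [0.5164 0.1061 0.0155] hi [0.7077 0.2249 0.1382]
scene drip_stand 0.95 2323 2316 lo [0.4268 0.3022 0.0011] med [0.5335 0.4336 0.0079] hi [0.6337 0.5365 0.264 ]
scene spray_bottle 0.77 887 883 lo [0.7271 0.1757 0.0053] med [0.7521 0.204  0.1317] hi [0.8047 0.2562 0.2608]
scene clamp none
scene tin 0.5 287 287 lo [ 0.6814 -0.0991  0.0038] med [ 0.6955 -0.0746  0.0344] hi [ 0.74   -0.0444  0.0401]
scene bail_bend 0.62 223 223 lo [ 0.4364  0.0614 -0.    ] med [0.4954 0.0769 0.11  ] hi [0.7414 0.2394 0.1478]
scene bolt0 none
side scoop 0.71 1896 1887 lo [ 0.4045 -0.3734  0.0007] med [ 0.4981 -0.2904  0.0269] hi [ 0.585  -0.1782  0.059 ]
side basket 0.56 1378 1375 lo [ 0.4397  0.0308 -0.0006] med [0.525  0.0821 0.0165] hi [0.6008 0.2401 0.139 ]
side drip_stand 0.73 1804 1797 lo [ 0.4376  0.2963 -0.0003] med [0.5343 0.4739 0.0081] hi [0.6334 0.5492 0.2637]
side spray_bottle 0.78 1446 1441 lo [0.7322 0.1729 0.0166] med [0.7711 0.1983 0.1297] hi [0.8174 0.2453 0.2615]
side clamp 0.87 488 486 lo [ 0.6199 -0.0257  0.0007] med [0.6797 0.0316 0.0127] hi [0.7276 0.1252 0.0174]
side tin 0.73 252 251 lo [ 0.6858 -0.1004  0.0091] med [ 0.7028 -0.0781  0.0377] hi [ 0.7363 -0.0426  0.0403]
side bail_bend 0.86 295 292 lo [ 0.4405  0.06   -0.0006] med [0.504  0.0779 0.1289] hi [0.6389 0.3778 0.1441]
side bolt0 0.62 41 41 lo [ 0.4899 -0.2524  0.0073] med [ 0.5021 -0.2413  0.0122] hi [ 0.5135 -0.2309  0.0146]
```

Run:
```python
import numpy as np,cv2
S=1000 # px/m ; region x .35...95 , y -.42...58
im=np.zeros((600,1000,3),np.uint8)
for n in("scene","side"):
    P=np.load(n+"_all.npy"); 
    k=(P[:,0]>.35)&(P[:,0]<.95)&(P[:,1]>-.42)&(P[:,1]<.58)&(P[:,2]>.004)&(P[:,2]<.3); P=P[k]
    P=P[np.argsort(P[:,2])]
    h=(np.clip(P[:,2]/.15,0,1)*255).astype(np.uint8)
    c=cv2.applyColorMap(h.reshape(-1,1),cv2.COLORMAP_JET)[:,0]
    u=((.58-P[:,1])*S).astype(int);v=((.95-P[:,0])*S).astype(int)
    for a,b,cc in zip(u,v,c): cv2.rectangle(im,(a,b),(a+1,b+1),tuple(int(q) for q in cc),-1)
cv2.imwrite("pics/top.png",cv2.resize(im,(800,480),interpolation=cv2.INTER_AREA))
```

```text
(no output)
```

View pics/top.png

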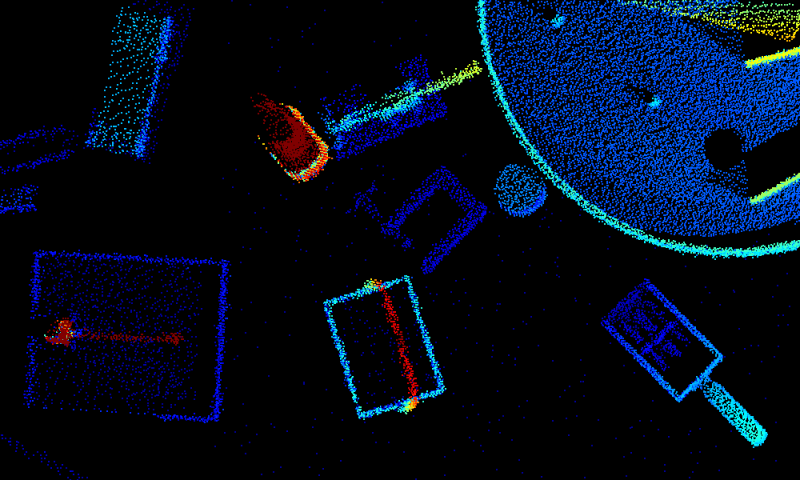

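Run:
```python
import numpy as np,cv2
np.set_printoptions(precision=4,suppress=True)
A={n:np.load(n+"_all.npy") for n in("scene","side")}
def sel(P,x0,x1,y0,y1,z0,z1): return P[(P[:,0]>x0)&(P[:,0]<x1)&(P[:,1]>y0)&(P[:,1]<y1)&(P[:,2]>z0)&(P[:,2]<z1)]
def rect(P):
    r=cv2.minAreaRect((P[:,:2]*1000).astype(np.float32)); return np.round(r[0],1),np.round(r[1],1),round(r[2],2)
def clean(P,k=4,d=.006):
    from scipy.spatial import cKDTree
    return P[cKDTree(P).query(P,k)[0][:,-1]<d]
for n,P in list(A.items())+[("both",np.r_[A["scene"],A["side"]])]:
    b=clean(sel(P,.42,.62,.02,.19,.045,.064)); print(n,"basket rim",rect(b),len(b))
    t=clean(sel(P,.42,.62,.02,.19,.118,.16)); 
    c=t[:,:2].mean(0); u,s,v=np.linalg.svd(t[:,:2]-c,full_matrices=False); d=v[0]*np.sign(v[0][0])
    print(" bail top z",np.percentile(t[:,2],[5,50,95,99]),"mean",c,"yaw",np.degrees(np.arctan2(d[1],d[0])),rect(t),len(t))
    p=clean(sel(P,.40,.66,.28,.57,.012,.024)); print(" pan",rect(p),len(p))
    h=clean(sel(P,.40,.66,.28,.485,.15,.3)); c=h[:,:2].mean(0); v=np.linalg.svd(h[:,:2]-c,full_matrices=False)[2]; d=v[0]*-np.sign(v[0][1])
    print(" hook mean",c,"dir",d,len(h)); s=(h[:,:2]-c)@d
    for a in np.arange(s.min(),s.max(),.012):
        k=(s>=a)&(s<a+.012); 
        if k.sum(): print("   ",c+d*(a+.006),"zmax %.3f zmin %.3f n%d"%(h[k,2].max(),h[k,2].min(),k.sum()))
    sc=clean(sel(P,.40,.62,-.38,-.16,.006,.055)); np.save(n+"_sc.npy",sc)
    hd=sel(P,.36,.47,-.40,-.28,.03,.075)
    c=hd.mean(0); v=np.linalg.svd(hd[:,:2]-c[:2],full_matrices=False)[2]; d=v[0]*np.sign(v[0][0]); print(" handle",c,"yaw",np.degrees(np.arctan2(d[1],d[0])),hd[:,2].max(),len(hd))
    bw=sc[((sc[:,:2]-[.5,-.27])@[.707,.707])>-.045]; print(" bowl",rect(bw))
```

```text
scene basket rim (array([513.3, 100.3]), array([164.2, 109.9]), 17.43) 188
 bail top z [0.1268 0.1376 0.147  0.1479] mean [0.4953 0.0741] yaw 16.16524595717552 (array([509. ,  78.1]), array([133.2,  10.1]), 16.24) 71
 pan (array([529.6, 421.7]), array([240.5, 200.8]), 86.46) 218
 hook mean [0.527  0.4107] dir [-0.0547 -0.9985] 76
    [0.5305 0.4742] zmax 0.258 zmin 0.254 n5
    [0.5298 0.4622] zmax 0.260 zmin 0.252 n7
    [0.5292 0.4502] zmax 0.256 zmin 0.251 n5
    [0.5285 0.4382] zmax 0.254 zmin 0.247 n6
    [0.5279 0.4262] zmax 0.251 zmin 0.244 n9
    [0.5272 0.4142] zmax 0.246 zmin 0.238 n8
    [0.5265 0.4023] zmax 0.243 zmin 0.236 n7
    [0.5259 0.3903] zmax 0.242 zmin 0.234 n5
    [0.5252 0.3783] zmax 0.244 zmin 0.240 n5
    [0.5246 0.3663] zmax 0.267 zmin 0.244 n15
    [0.5239 0.3543] zmax 0.271 zmin 0.259 n4
 handle [ 0.4269 -0.3363  0.0486] yaw 47.79741428404022 0.06296832497933177 356
 bowl (array([ 521.7, -248.5]), array([150.7,  78.2]), 44.98)
side basket rim (array([515. ,  98.7]), array([160.7, 113.1]), 17.58) 215
 bail top z [0.126  0.1355 0.1449 0.1476] mean [0.5177 0
[... 706 characters left out ...]
2) 534
 hook mean [0.5282 0.4046] dir [-0.0312 -0.9995] 125
    [0.5304 0.4752] zmax 0.261 zmin 0.254 n8
    [0.53   0.4632] zmax 0.260 zmin 0.252 n9
    [0.5296 0.4512] zmax 0.258 zmin 0.251 n9
    [0.5292 0.4392] zmax 0.257 zmin 0.247 n9
    [0.5289 0.4272] zmax 0.252 zmin 0.245 n11
    [0.5285 0.4152] zmax 0.246 zmin 0.238 n12
    [0.5281 0.4032] zmax 0.245 zmin 0.236 n8
    [0.5277 0.3912] zmax 0.242 zmin 0.234 n5
    [0.5274 0.3792] zmax 0.244 zmin 0.236 n7
    [0.527  0.3673] zmax 0.267 zmin 0.240 n23
    [0.5266 0.3553] zmax 0.274 zmin 0.254 n24
 handle [ 0.4308 -0.3413  0.0488] yaw 48.25370237992097 0.06296832497933177 844
 bowl (array([ 522.9, -249.7]), array([150.7,  81.6]), 44.92)
```

```bash
cat >> h.py <<'E'
def down(az,lean=0):
    """tool y at azimuth az(deg), z down; then leaned: tool z tilts by lean deg about tool y (z moves toward tool +x)"""
    y=np.array([np.cos(np.radians(az)),np.sin(np.radians(az)),0]); z=np.array([0,0,-1.]); x=np.cross(y,z)
    return R.from_matrix(np.c_[x,y,z])*R.from_euler("y",lean,degrees=True)
def plan(targets,pose=None):
    """targets: list of (pos TCP, Rotation). prints rows; max 6 cm, 0.17 rad per row"""
    if pose is None:
        st=monitor.get_state(); pose=(st["tool_pos"],R.from_quat(st["eef_rot"]))
        print("t %.2f"%st["clock"],"tcp",np.round(st["tool_pos"],4),"q",np.round(st["q"],2),"F",np.round(st["contact_force"],1),"op %.3f"%st["opening"])
    p,r=np.array(pose[0]),pose[1]; out=[]
    for tg in targets:
        tp,tr=np.array(tg[0]),tg[1]; dmax=tg[2] if len(tg)>2 else .06
        n=max(1,int(np.ceil(max(np.linalg.norm(tp-p)/dmax,(r.inv()*tr).magnitude()/.17))))
        for i in range(n):
            f=1/(n-i); d=np.round(r.inv().apply((tp-p)*f)*100,1); w=np.round((r.inv()*tr).as_rotvec()*f,2)
            d=d+0.;w=w+0.
            out.append([*d,*w]); p=p+r.apply(d/100); r=r*R.from_rotvec(w)
        out.append("|")
    k=0
    for o in out:
        if o=="|": print("  ---"); continue
        print(", ".join("%g"%v for v in o)+","); k+=1
    print(k,"rows; end",np.round(p,4))
BC=np.array([.5145,.099]); BY=17.5
def bpt(x,y,z):
    c,s=np.cos(np.radians(BY)),np.sin(np.radians(BY)); return np.array([BC[0]+c*x-s*y,BC[1]+s*x+c*y,z])
E
python3 - <<'E'
from h import *
r=down(BY+90)
plan([(bpt(-.039,-.0195,.24),r),(bpt(-.039,-.0195,.177),r,.03)])
E
```

```text
t 1.00 tcp [0.2212 0.5846 0.3027] q [-1.18  0.69 -0.19  1.57  0.16  0.9  -0.22] F [-0.4 -0.4 -0.4] op 0.999
-4.3, -3.9, 0.6, 0, 0, -0.07,
-4, -4.2, 0.6, 0, 0, -0.07,
-3.7, -4.5, 0.6, 0, 0, -0.07,
-3.4, -4.7, 0.6, 0, 0, -0.07,
-3, -4.9, 0.6, 0, 0, -0.06,
-2.7, -5.1, 0.7, 0, 0, -0.07,
-2.4, -5.3, 0.6, 0, 0, -0.06,
-2, -5.4, 0.7, 0, 0, -0.07,
-1.7, -5.5, 0.6, 0, 0, -0.06,
-1.3, -5.6, 0.7, 0, 0, -0.07,
  ---
0, 0, 2.1, 0, 0, 0,
0, 0, 2.1, 0, 0, 0,
0, 0, 2.1, 0, 0, 0,
  ---
13 rows; end [0.4829 0.0689 0.1767]
```

carry_out --motion '[-4.3,-3.9,0.6,0,0,-0.07,-4,-4.2,0.6,0,0,-0.07,-3.7,-4.5,0.6,0,0,-0.07,-3.4,-4.7,0.6,0,0,-0.07,-3,-4.9,0.6,0,0,-0.06,-2.7,-5.1,0.7,0,0,-0.07,-2.4,-5.3,0.6,0,0,-0.06,-2,-5.4,0.7,0,0,-0.07]' --hand 4

```text
clock: 2.0
tool_pos: [0.4316, 0.1698, 0.2528]
eef_rot: [-0.09, 0.996, 0.0, 0.001]
contact_force: [0.7, 0.4, 0.0]
opening: 0.449
```

carry_out --motion '[-1.7,-5.5,0.6,0,0,-0.06,-1.3,-5.6,0.7,0,0,-0.07,0,0,0,0,0,0]'

```text
clock: 2.38
tool_pos: [0.4845, 0.0629, 0.2389]
eef_rot: [-0.148, 0.989, -0.001, -0.0]
contact_force: [0.1, 0.8, 0.1]
opening: 0.454
```

Run:
```python
from h import *
r=down(BY+90)
plan([(bpt(-.039,-.0195,.177),r,.03),(bpt(-.039,.010,.178),r,.02),(bpt(-.039,.052,.167),r,.02),(bpt(-.039,.045,.23),r,.03)])
s=shot("wrist"); cv2.imwrite("pics/w1.png",s["frame"][:,:,::-1])
```

```text
t 2.38 tcp [0.4845 0.0629 0.2389] q [ 0.05  0.64 -0.43  2.03  0.49  0.57  1.14] F [0.1 0.8 0.1] op 0.454
0, 0.2, 2.1, 0, 0, 0,
0, 0.2, 2, 0, 0, 0,
0, 0.2, 2.1, 0, 0, -0.01,
  ---
0, 1.5, -0.1, 0, 0, 0,
-0.1, 1.5, 0, 0, 0, 0,
  ---
0, 1.4, 0.4, 0, 0, 0,
0, 1.4, 0.3, 0, 0, 0,
0, 1.4, 0.4, 0, 0, 0,
  ---
0, -0.3, -2.1, 0, 0, 0,
0, -0.2, -2.1, 0, 0, 0,
0, -0.3, -2.1, 0, 0, 0,
  ---
11 rows; end [0.4643 0.1299 0.2297]
```

View pics/w1.png

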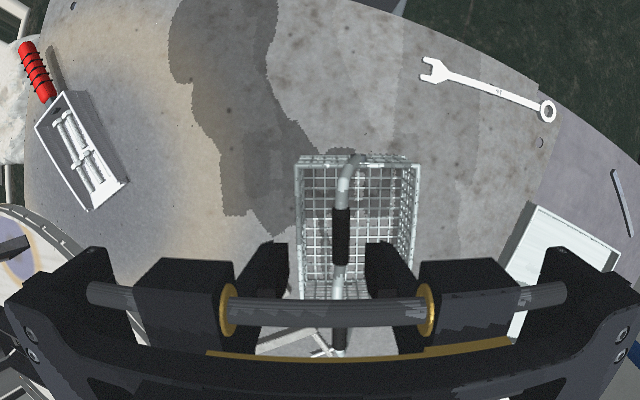

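carry_out --motion '[0,0.2,2.1,0,0,0,0,0.2,2,0,0,0,0,0.2,2.1,0,0,-0.01,0,0,0,0,0,0,0,1.5,-0.1,0,0,0,-0.1,1.5,0,0,0,0]'

```text
clock: 3.18
tool_pos: [0.4725, 0.1051, 0.1797]
eef_rot: [-0.159, 0.987, 0.0, 0.001]
contact_force: [-0.4, -0.1, 0.7]
opening: 0.451
```

carry_out --motion '[0,1.4,0.4,0,0,0,0,1.4,0.3,0,0,0,0,1.4,0.4,0,0,0,0,0,0,0,0,0]'

```text
clock: 3.68
tool_pos: [0.459, 0.1448, 0.1676]
eef_rot: [-0.16, 0.987, 0.0, -0.0]
contact_force: [0.2, -0.7, -0.3]
opening: 0.454
```

carry_out --motion '[0,-0.3,-2.1,0,0,0,0,-0.2,-2.1,0,0,0,0,-0.3,-2.1,0,0,0,0,0,-4,0,0,0,0,0,0,0,0,0]' --hand 6

```text
clock: 4.3
tool_pos: [0.4633, 0.1357, 0.2729]
eef_rot: [-0.158, 0.987, 0.0, 0.003]
contact_force: [0.1, 0.4, -0.7]
opening: 0.684
```

Run:
```python
from h import *
S=np.array([.520,-.252]); f=np.array([.7071,.7071,0]); 
# lean: tool z toward +f
r0=down(-45,0); x=r0.as_matrix()[:,0]; print("tool x",x.round(2))
L=-30 if x@f<0 else 30
rg=down(-45,L); g=np.array([*(S-.115*f[:2]),.039])
print(g, rg.as_matrix()[:,2].round(2))
a=rg.as_matrix()[:,2]
t=g-a*.045; plan([(g-a*.045+[0,0,.16],rg)])
s=shot("scene"); cv2.imwrite("pics/s2.png",cv2.resize(s["frame"][180:320,180:480,::-1],None,fx=2.5,fy=2.5))
P=cloud(s,np.ones((400,640),bool))
for n,s in(("scene",s),("side",shot("side"))):
    P=cloud(s,np.ones((400,640),bool))
    k=(P[:,0]>.42)&(P[:,0]<.62)&(P[:,1]>0)&(P[:,1]<.2)
    q=P[k&(P[:,2]>.045)&(P[:,2]<.064)]; print(n,cv2.minAreaRect((q[:,:2]*1000).astype(np.float32)),np.median(q,axis=0))
    q=P[k&(P[:,2]>.105)&(P[:,2]<.16)]; print(len(q),np.median(q,axis=0), [(np.round(np.percentile((q[:,:2]-BC)@[-np.sin(np.radians(BY)),np.cos(np.radians(BY))],[10,50,90]),4))])
```

```text
tool x [0.71 0.71 0.  ]
[ 0.4386835 -0.3333165  0.039    ] [ 0.35  0.35 -0.87]
t 4.30 tcp [0.4633 0.1357 0.2729] q [-0.08  0.58 -0.47  2.01  0.43  0.64  1.06] F [ 0.1  0.4 -0.7] op 0.684
1.2, -2.8, 0.2, -0.04, 0.01, 0.16,
0.7, -3, 0.1, -0.04, 0.01, 0.16,
0.2, -3, 0, -0.04, 0.01, 0.16,
-0.2, -3, -0.1, -0.04, 0.01, 0.16,
-0.7, -3, -0.3, -0.04, 0.01, 0.16,
-1.2, -2.8, -0.4, -0.04, 0.01, 0.16,
-1.6, -2.5, -0.5, -0.04, 0.01, 0.16,
-2, -2.2, -0.6, -0.04, 0.01, 0.16,
-2.3, -1.9, -0.7, -0.04, 0.01, 0.16,
-2.6, -1.4, -0.8, -0.04, 0.01, 0.17,
-2.8, -1, -0.9, -0.04, 0.01, 0.16,
-2.9, -0.5, -0.9, -0.04, 0.02, 0.17,
-2.9, 0.1, -1, -0.05, 0.02, 0.16,
-2.8, 0.5, -1.1, -0.05, 0.01, 0.17,
-2.6, 1.1, -1, -0.04, 0.01, 0.16,
-2.4, 1.5, -1, -0.05, 0.02, 0.17,
  ---
16 rows; end [ 0.423  -0.3492  0.2377]
scene ((513.0989379882812, 101.552001953125), (163.71710205078125, 111.99209594726562), 17.057485580444336) [0.50708096 0.09997946 0.05786181]
126 [0.487792   0.14358033 0.12404891] [array([0.04  , 0.0448, 0.0514])]
side ((516.5020141601562, 99.68852233886719), (165.98643493652344, 117.50437927246094), 16.452733993530273) [0.51879166 0.07538439 0.05751355]
184 [0.49804149 0.14545774 0.12259257] [array([0.037 , 0.0424, 0.0481])]
```

View pics/s2.png

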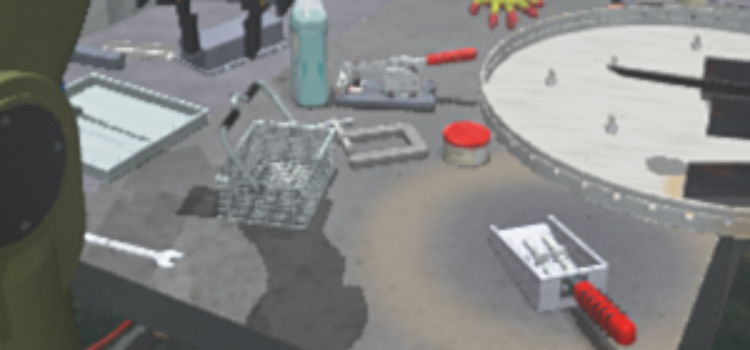

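```bash
cat >> h.py <<'E'
S=np.array([.520,-.252]); GP=.050   # TCP to handle centre
def grip_pose(lean=15):
    r=down(-45,lean); g=np.array([*(S-.115*.7071),.039]); return g-r.as_matrix()[:,2]*GP,r
E
python3 - <<'E'
from h import *
t,r=grip_pose()
plan([(t+[0,0,.15],r),(t+[0,0,.05],r),(t,r,.02)])
E
```

```text
t 4.40 tcp [0.462  0.135  0.2706] q [-0.08  0.59 -0.47  2.02  0.43  0.64  1.06] F [-0.4 -0.9 -0.9] op 0.678
1.1, -2.8, 0.2, -0.02, 0.01, 0.17,
0.6, -2.9, 0.2, -0.02, 0.01, 0.17,
0.1, -3, 0.1, -0.02, 0.01, 0.17,
-0.4, -3, 0, -0.02, 0.01, 0.16,
-0.8, -2.9, 0, -0.02, 0.01, 0.17,
-1.3, -2.7, -0.1, -0.02, 0.01, 0.16,
-1.7, -2.4, -0.2, -0.02, 0.01, 0.16,
-2.1, -2.1, -0.2, -0.03, 0.01, 0.17,
-2.4, -1.7, -0.3, -0.03, 0.01, 0.16,
-2.7, -1.3, -0.4, -0.03, 0, 0.17,
-2.9, -0.9, -0.4, -0.02, 0, 0.16,
-2.9, -0.4, -0.4, -0.03, 0.01, 0.17,
-3, 0.1, -0.4, -0.02, 0, 0.16,
-2.9, 0.6, -0.4, -0.03, 0.01, 0.17,
-2.7, 1.1, -0.5, -0.02, 0, 0.16,
-2.6, 1.6, -0.4, -0.03, 0.01, 0.17,
  ---
-1.3, 0, 4.8, 0, 0, 0,
-1.3, 0, 4.8, 0, 0, 0,
  ---
-0.4, 0, 1.6, 0, 0, 0,
-0.4, 0, 1.6, 0, 0, 0,
-0.5, 0, 1.7, 0, 0, 0,
  ---
21 rows; end [ 0.4296 -0.3425  0.087 ]
```

carry_out --motion '[1.1,-2.8,0.2,-0.02,0.01,0.17,0.6,-2.9,0.2,-0.02,0.01,0.17,0.1,-3,0.1,-0.02,0.01,0.17,-0.4,-3,0,-0.02,0.01,0.16,-0.8,-2.9,0,-0.02,0.01,0.17,-1.3,-2.7,-0.1,-0.02,0.01,0.16,-1.7,-2.4,-0.2,-0.02,0.01,0.16,-2.1,-2.1,-0.2,-0.03,0.01,0.17]'

```text
clock: 5.4
tool_pos: [0.4459, -0.1037, 0.2531]
eef_rot: [0.487, 0.869, 0.072, -0.047]
contact_force: [0.3, -0.3, 0.1]
opening: 0.682
```

carry_out --motion '[-2.4,-1.7,-0.3,-0.03,0.01,0.16,-2.7,-1.3,-0.4,-0.03,0,0.17,-2.9,-0.9,-0.4,-0.02,0,0.16,-2.9,-0.4,-0.4,-0.03,0.01,0.17,-3,0.1,-0.4,-0.02,0,0.16,-2.9,0.6,-0.4,-0.03,0.01,0.17,-2.7,1.1,-0.5,-0.02,0,0.16,-2.6,1.6,-0.4,-0.03,0.01,0.17]'

```text
clock: 6.4
tool_pos: [0.4287, -0.3425, 0.2355]
eef_rot: [0.917, 0.376, 0.122, -0.051]
contact_force: [0.2, 0.7, 0.2]
opening: 0.68
```

Run:
```python
from h import *
t,r=grip_pose()
plan([(t+[0,0,.05],r),(t,r,.02)])
s=shot("wrist"); p,m=best(s,"scoop"); print(p)
if m is not None:
    P=cloud(s,m); P=P[(P[:,2]>.004)&(P[:,2]<.07)]
    d=(P[:,:2]-S)@np.array([.7071,.7071]); e=(P[:,:2]-S)@np.array([-.7071,.7071])
    k=(d<-.075); print("handle n",k.sum())
    for a in np.arange(-.18,.08,.02):
        k=(d>a)&(d<a+.02)
        if k.sum()>5: print("x %.2f"%(a+.01),"y lo/med/hi",np.percentile(e[k],[3,50,97]).round(4),"zmax %.3f"%P[k,2].max())
cv2.imwrite("pics/w3.png",s["frame"][:,:,::-1])
```

```text
t 6.40 tcp [ 0.4287 -0.3425  0.2355] q [ 0.74  0.69 -0.04  1.89 -0.44  0.59  0.29] F [0.2 0.7 0.2] op 0.680
-1.3, 0, 4.7, 0, 0, 0,
-1.2, 0.1, 4.8, 0, 0, -0.01,
  ---
-0.4, 0, 1.6, 0, 0, 0,
-0.5, 0, 1.6, 0, 0, 0,
-0.4, 0, 1.6, 0, 0, 0,
  ---
5 rows; end [ 0.4299 -0.3426  0.0875]
0.91
handle n 2079
x -0.17 y lo/med/hi [-0.0087 -0.0004  0.0079] zmax 0.062
x -0.15 y lo/med/hi [-0.0097 -0.0004  0.0095] zmax 0.062
x -0.13 y lo/med/hi [-0.0099 -0.0006  0.0086] zmax 0.059
x -0.11 y lo/med/hi [-0.0101 -0.0007  0.0085] zmax 0.055
x -0.09 y lo/med/hi [-0.0103 -0.0008  0.0085] zmax 0.052
x -0.07 y lo/med/hi [-0.0125 -0.0001  0.0108] zmax 0.048
x -0.05 y lo/med/hi [-0.0377 -0.0011  0.0367] zmax 0.049
x -0.03 y lo/med/hi [-0.0386  0.0028  0.037 ] zmax 0.045
x -0.01 y lo/med/hi [-0.0394 -0.0015  0.0376] zmax 0.041
x 0.01 y lo/med/hi [-0.0383 -0.0145  0.0364] zmax 0.038
x 0.03 y lo/med/hi [-0.0391  0.0048  0.037 ] zmax 0.034
x 0.05 y lo/med/hi [-0.0393 -0.0031  0.0369] zmax 0.030
x 0.07 y lo/med/hi [-0.0365 -0.0009  0.0348] zmax 0.028
```

carry_out --motion '[-1.3,0,4.7,0,0,0,-1.2,0.1,4.8,0,0,-0.01,-0.4,0,1.6,0,0,0,-0.5,0,1.6,0,0,0,-0.4,0,1.6,0,0,0,0,0,0,0,0,0]'

```text
clock: 7.25
tool_pos: [0.431, -0.342, 0.0886]
eef_rot: [0.914, 0.383, 0.123, -0.05]
contact_force: [-0.3, -0.2, 0.1]
opening: 0.68
```

carry_out --motion '[0,0,0,0,0,0,0,0,0,0,0,0,0,0,0,0,0,0,0,0,0,0,0,0]' --hand 0 --grip_force 55

```text
clock: 7.75
tool_pos: [0.4313, -0.3423, 0.0894]
eef_rot: [0.914, 0.383, 0.123, -0.049]
contact_force: [0.3, -0.3, -0.8]
opening: 0.251
```

```bash
cat >> h.py <<'E'
BC=np.array([.5145,.100]); BY=17.2
# scoop pose from gripper: scoop frame in tool frame, fixed at grasp (nominal)
t0,r0=grip_pose(); RS=R.from_euler("z",45,degrees=True); PS=np.array([*S,0.])
def tool_for(pos,rot,base):
    """tool pose so that scoop has (lip pos, rot); base=(tcp,R) measured at grasp"""
    bp,br=base; rel_r=RS.inv()*br; rel_p=RS.inv().apply(bp-PS)
    o=pos-rot.apply([.072,0,.009]); return o+rot.apply(rel_p),rot*rel_r
def scoop_rot(yaw,pitch): return R.from_euler("ZY",[yaw,pitch],degrees=True)
E
python3 - <<'E'
from h import *
st=monitor.get_state(); np.savez("base.npz",p=st["tool_pos"],q=st["eef_rot"])
base=(st["tool_pos"],R.from_quat(st["eef_rot"])); Y=BY+90
cur=(base)
lift=(base[0]+[0,0,.13],base[1])
lip=bpt(0,-.025,.17)
print(lip)
plan([(lift[0],lift[1],.03),(*tool_for(lip-[0,.0,0],scoop_rot(Y,-8),base),.04)])
E
```

```text
[0.5218927  0.07611804 0.17      ]
t 7.75 tcp [ 0.4313 -0.3423  0.0894] q [ 0.81  0.95 -0.17  1.93 -0.5   0.28  0.42] F [ 0.3 -0.3 -0.8] op 0.251
0.7, 0, -2.5, 0, 0, 0,
0.7, 0, -2.5, 0, 0, 0,
0.7, 0, -2.5, 0, 0, 0,
0.7, 0, -2.5, 0, 0, 0,
0.6, 0.1, -2.5, 0, 0, 0,
  ---
3.7, -0.7, 0.9, 0.05, 0.02, -0.15,
3.7, 0, 1, 0.05, 0.02, -0.15,
3.6, 0.6, 1.1, 0.05, 0.02, -0.14,
3.5, 1.1, 1.2, 0.05, 0.02, -0.15,
3.2, 1.7, 1.1, 0.05, 0.02, -0.14,
3, 2.1, 1.1, 0.05, 0.02, -0.15,
2.6, 2.6, 1.1, 0.06, 0.02, -0.14,
  ---
12 rows; end [ 0.584  -0.122   0.2218]
```

carry_out --motion '[0.3,0,-1,0,0,0,0.7,0,-2.5,0,0,0,0.7,0,-2.5,0,0,0,0.7,0,-2.5,0,0,0,0.7,0,-2.5,0,0,0,0.3,0.1,-1.5,0,0,0]'

```text
clock: 8.5
tool_pos: [0.4312, -0.3425, 0.2199]
eef_rot: [0.914, 0.384, 0.123, -0.049]
contact_force: [0.1, 0.4, -4.9]
opening: 0.223
```

carry_out --motion '[1.8,-0.4,0.4,0.02,0.01,-0.07,1.9,-0.3,0.5,0.03,0.01,-0.08,3.7,0,1,0.05,0.02,-0.15,3.6,0.6,1.1,0.05,0.02,-0.14,3.5,1.1,1.2,0.05,0.02,-0.15,3.2,1.7,1.1,0.05,0.02,-0.14,3,2.1,1.1,0.05,0.02,-0.15,2.6,2.6,1.1,0.06,0.02,-0.14]'

```text
clock: 9.5
tool_pos: [0.5832, -0.1188, 0.2205]
eef_rot: [0.575, 0.792, 0.121, -0.165]
contact_force: [0.7, -0.4, -5.0]
opening: 0.221
```

```bash
cat >> h.py <<'E'
def base():
    z=np.load("base.npz"); return z["p"],R.from_quat(z["q"])
E
python3 - <<'E'
from h import *
b=base(); Y=BY+90
ps=[(8,.115),(25,.11),(40,.10),(55,.09),(65,.088)]
plan([(*tool_for(bpt(0,-.022,z),scoop_rot(Y,p),b),.03) for p,z in ps])
s=shot("side"); cv2.imwrite("pics/s3.png",cv2.resize(s["frame"][130:330,200:500,::-1],None,fx=2.5,fy=2.5))
E
```

```text
t 9.50 tcp [ 0.5832 -0.1188  0.2205] q [ 0.42  0.86 -0.29  1.56 -0.17  0.96  0.63] F [ 0.7 -0.4 -5. ] op 0.221
1, 0, 0.4, 0, -0.14, 0,
1.1, 0, 0.2, 0, -0.15, 0,
  ---
2.2, 0.1, -2, 0, -0.15, 0,
1.9, 0, -2.3, 0, -0.14, 0,
  ---
2.1, 0, -1.5, 0, -0.13, 0,
1.9, 0.1, -1.7, 0.01, -0.13, 0,
  ---
2.2, 0, -1.5, 0, -0.13, 0,
1.9, 0, -1.8, 0, -0.14, 0,
  ---
1.3, 0, -1.3, 0, -0.09, 0,
1.2, 0.1, -1.5, 0, -0.08, 0,
  ---
10 rows; end [0.5256 0.0691 0.3023]
```

View pics/s3.png

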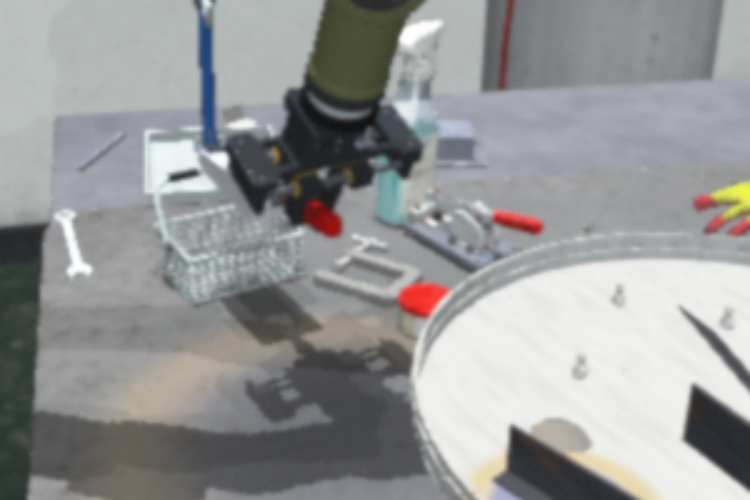

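Run:
```python
from h import *
b=base(); Y=BY+90
ps=[(8,.095),(25,.085),(40,.082),(55,.08),(68,.08)]
plan([(*tool_for(bpt(0,-.026,z),scoop_rot(Y,p),b),.03) for p,z in ps])
```

```text
t 9.55 tcp [ 0.5868 -0.1113  0.221 ] q [ 0.42  0.86 -0.3   1.55 -0.17  0.96  0.64] F [ 5.7  5.9 -4.1] op 0.222
0.2, -0.3, 1.1, 0, -0.15, 0.01,
0.3, -0.2, 1.1, 0, -0.14, 0.01,
  ---
2.2, 0, -1.7, 0, -0.15, 0,
1.9, 0, -2.1, 0, -0.15, 0,
  ---
2, 0, -1.8, 0, -0.13, 0,
1.8, 0, -2.1, 0, -0.13, -0.01,
  ---
2, 0.1, -1.9, 0, -0.13, 0,
1.7, 0, -2.1, 0.01, -0.13, 0,
  ---
1.7, 0, -1.8, 0, -0.11, 0,
1.5, 0.1, -1.9, 0, -0.12, 0,
  ---
10 rows; end [0.5236 0.076  0.2943]
```

carry_out --motion '[0.2,-0.3,1.1,0,-0.15,0.01,0.3,-0.2,1.1,0,-0.14,0.01,2.2,0,-1.7,0,-0.15,0,1.9,0,-2.1,0,-0.15,0,1,0,-0.9,0,-0.06,0,1,0,-0.9,0,-0.07,0,0.9,0,-1,0,-0.06,0,0.9,0,-1.1,0,-0.07,0]'

```text
clock: 10.55
tool_pos: [0.5494, -0.0253, 0.2684]
eef_rot: [0.583, 0.783, -0.132, 0.173]
contact_force: [-0.0, -0.0, -3.4]
opening: 0.22
```

carry_out --motion '[1,0.1,-0.9,0,-0.06,0,1,0,-1,0,-0.07,0,0.8,0,-1,0,-0.06,0,0.9,0,-1.1,0.01,-0.07,0,0.9,0,-0.9,0,-0.06,0,0.8,0,-0.9,0,-0.05,0,0.8,0,-0.9,0,-0.06,0,0.7,0.1,-1,0,-0.06,0]'

```text
clock: 11.55
tool_pos: [0.5233, 0.0725, 0.2869]
eef_rot: [0.534, 0.717, -0.274, 0.355]
contact_force: [0.4, 0.0, -2.1]
opening: 0.221
```

Run:
```python
from h import *
b=base(); Y=BY+90
plan([(*tool_for(bpt(0,-.026,.08),scoop_rot(Y,78),b),.03)])
s=shot("side"); a=cv2.resize(s["frame"][130:280,220:420,::-1],None,fx=3,fy=3)
s=shot("scene"); c=cv2.resize(s["frame"][170:320,200:400,::-1],None,fx=3,fy=3)
cv2.imwrite("pics/s4.png",cv2.resize(np.hstack([a,c]),(800,300)))
```

```text
t 11.55 tcp [0.5233 0.0725 0.2869] q [-1.07  0.96  0.86  1.95  0.42  0.66 -0.49] F [ 0.4  0.  -2.1] op 0.221
1, 0, -1.7, -0.01, -0.08, 0,
0.9, 0, -1.8, -0.01, -0.09, -0.01,
  ---
2 rows; end [0.5121 0.1105 0.291 ]
```

View pics/s4.png

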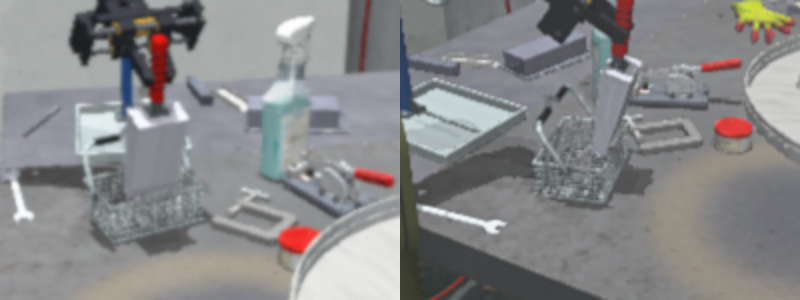

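Run:
```python
from h import *
b=base(); Y=BY+90
P=lambda yb,z,p:(*tool_for(bpt(0,yb,z),scoop_rot(Y,p),b),.05)
plan([P(-.03,.10,60),P(-.06,.14,20),P(-.09,.15,0),(b[0]+[0,0,.11],b[1],.05),(b[0]+[0,0,.02],b[1],.04),(b[0]+[0,0,.001],b[1],.01)])
```

```text
t 11.65 tcp [0.5237 0.0745 0.2856] q [-1.07  0.96  0.85  1.95  0.42  0.66 -0.49] F [ 0.4  0.5 -2. ] op 0.223
-4.1, 0, 1, -0.02, 0.15, -0.01,
  ---
-1.9, 0, 2.6, 0, 0.14, 0,
-2.2, 0, 2.4, 0, 0.14, 0,
-2.5, 0, 2, 0, 0.14, 0,
-2.8, -0.1, 1.7, -0.01, 0.14, 0,
-3, 0, 1.3, 0, 0.13, 0,
  ---
-2.2, 0, 1.9, 0, 0.12, 0,
-2.3, -0.1, 1.7, 0, 0.12, 0,
-2.6, 0, 1.4, 0, 0.11, 0,
  ---
-1.6, -3, 0, -0.04, 0, 0.15,
-2, -2.8, -0.1, -0.04, 0, 0.15,
-2.4, -2.4, -0.2, -0.04, 0, 0.15,
-2.8, -2, -0.3, -0.04, 0, 0.15,
-3, -1.6, -0.3, -0.04, 0, 0.15,
-3.2, -1.1, -0.4, -0.04, 0, 0.15,
-3.4, -0.7, -0.4, -0.05, 0, 0.15,
  ---
-0.8, 0, 2.9, 0, 0, 0,
-0.8, 0, 2.9, 0, 0, 0,
-0.7, 0, 2.9, 0, 0, 0,
  ---
-0.3, 0, 0.9, 0, 0, 0,
-0.2, 0, 0.9, 0, 0, 0,
  ---
21 rows; end [ 0.4318 -0.3423  0.0905]
```

carry_out --motion '[-4.1,0,1,-0.02,0.15,-0.01,-1.9,0,2.6,0,0.14,0,-2.2,0,2.4,0,0.14,0,-2.5,0,2,0,0.14,0,-2.8,-0.1,1.7,-0.01,0.14,0,-3,0,1.3,0,0.13,0,-2.2,0,1.9,0,0.12,0,-2.3,-0.1,1.7,0,0.12,0]'

```text
clock: 12.65
tool_pos: [0.5924, -0.1598, 0.2523]
eef_rot: [0.59, 0.804, 0.049, -0.06]
contact_force: [0.3, 0.8, -2.1]
opening: 0.223
```

Run:
```python
from h import *
b=base(); Y=BY+90
P=lambda yb,z,p:(*tool_for(bpt(0,yb,z),scoop_rot(Y,p),b),.05)
plan([P(-.10,.15,0),(b[0]+[0,0,.11],b[1],.05)])
```

```text
t 12.65 tcp [ 0.5924 -0.1598  0.2523] q [ 0.28  0.76 -0.07  1.59 -0.12  0.87  0.62] F [ 0.3  0.8 -2.1] op 0.223
-3, 0.3, 1.7, 0, 0.11, 0,
  ---
-1.5, -3, 0, -0.04, 0, 0.15,
-1.9, -2.8, -0.1, -0.04, 0, 0.15,
-2.3, -2.4, -0.2, -0.04, 0, 0.15,
-2.6, -2.1, -0.2, -0.04, 0, 0.15,
-2.9, -1.6, -0.3, -0.04, 0, 0.15,
-3.2, -1.2, -0.4, -0.04, 0, 0.15,
-3.3, -0.7, -0.5, -0.04, 0, 0.14,
  ---
8 rows; end [ 0.4308 -0.3424  0.1997]
```

carry_out --motion '[-3,0.3,1.7,0,0.11,0,-1.5,-3,0,-0.04,0,0.15,-1.9,-2.8,-0.1,-0.04,0,0.15,-2.3,-2.4,-0.2,-0.04,0,0.15,-2.6,-2.1,-0.2,-0.04,0,0.15,-2.9,-1.6,-0.3,-0.04,0,0.15,-3.2,-1.2,-0.4,-0.04,0,0.15,-3.3,-0.7,-0.5,-0.04,0,0.14]'

```text
clock: 13.65
tool_pos: [0.4295, -0.342, 0.2004]
eef_rot: [0.914, 0.383, 0.123, -0.049]
contact_force: [0.4, 0.2, -2.3]
opening: 0.22
```

Run:
```python
from h import *
b=base()
plan([(b[0]+[0,0,.02],b[1],.04),(b[0]+[0,0,.0],b[1],.007)])
s=shot("scene"); cv2.imwrite("pics/s5.png",cv2.resize(s["frame"][180:320,220:420,::-1],None,fx=4,fy=4))
P=cloud(s,np.ones((400,640),bool)); 
for n,s in(("scene",s),("side",shot("side"))):
    P=cloud(s,np.ones((400,640),bool))
    k=(P[:,0]>.42)&(P[:,0]<.62)&(P[:,1]>0)&(P[:,1]<.2)
    q=P[k&(P[:,2]>.045)&(P[:,2]<.064)]; print(n,cv2.minAreaRect((q[:,:2]*1000).astype(np.float32)))
    q=P[k&(P[:,2]>.105)&(P[:,2]<.16)]; print(len(q),np.median(q,axis=0), [(np.round(np.percentile((q[:,:2]-BC)@[-np.sin(np.radians(BY)),np.cos(np.radians(BY))],[10,50,90]),4))])
    for t in range(6):
        m=finder.masks_of(s,"bolt%d"%t)
        for o in m[:3]:
            C=cloud(s,o["pixels"]); print(t,round(o["p"],2),o["pixels"].sum(),np.median(C,axis=0).round(3) if len(C) else None)
        if t==1: break
```

```text
t 13.65 tcp [ 0.4295 -0.342   0.2004] q [ 0.72  0.75 -0.01  1.91 -0.54  0.52  0.41] F [ 0.4  0.2 -2.3] op 0.220
-0.8, 0, 2.9, 0, 0, 0,
-0.7, 0, 3, 0, 0, 0,
-0.8, 0.1, 2.9, 0, 0, 0,
  ---
-0.2, 0, 0.6, 0, 0, 0,
-0.2, 0, 0.7, 0, 0, 0,
-0.1, 0, 0.6, 0, 0, 0,
  ---
6 rows; end [ 0.4314 -0.3424  0.0899]
scene ((513.8603515625, 101.49127960205078), (165.26336669921875, 112.30732727050781), 17.229110717773438)
125 [0.48694986 0.14296726 0.12434539] [array([0.0387, 0.0443, 0.0501])]
0 0.46 27 [0.512 0.09  0.033]
1 0.46 27 [0.512 0.09  0.033]
side ((526.2871704101562, 102.55892181396484), (147.69004821777344, 117.38446807861328), 16.905067443847656)
123 [0.5290735  0.14951861 0.12367726] [array([0.0378, 0.0416, 0.048 ])]
```

View pics/s5.png

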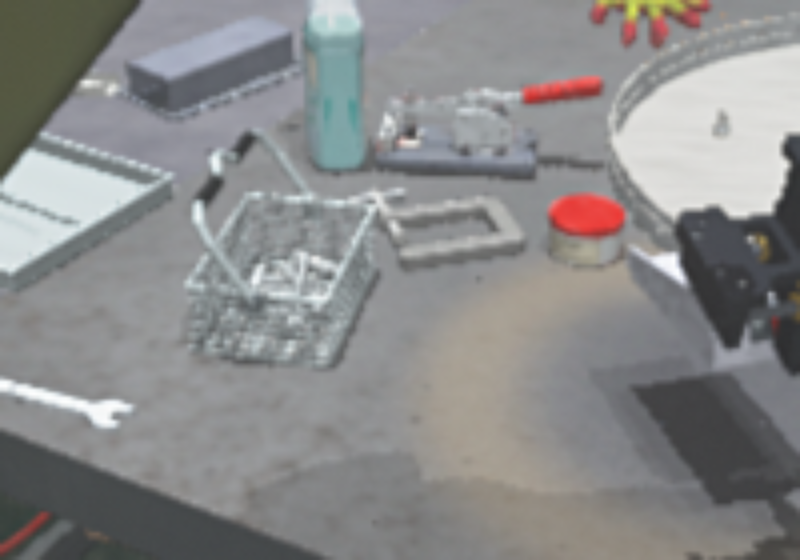

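carry_out --motion '[-0.8,0,2.9,0,0,0,-0.7,0,3,0,0,0,-0.8,0.1,2.9,0,0,0,-0.2,0,0.6,0,0,0,-0.2,0,0.7,0,0,0,-0.1,0,0.6,0,0,0,0,0,0,0,0,0]'

```text
clock: 14.82
tool_pos: [0.4332, -0.3418, 0.0905]
eef_rot: [0.913, 0.385, 0.123, -0.048]
contact_force: [-1.8, -1.2, 1.4]
opening: 0.225
```

carry_out --motion '[0,0,0,0,0,0,0,0,0,0,0,0,0,0,0,0,0,0]' --hand 5

```text
clock: 15.2
tool_pos: [0.433, -0.3415, 0.0899]
eef_rot: [0.913, 0.385, 0.123, -0.049]
contact_force: [0.3, 0.5, -0.4]
opening: 0.536
```

carry_out --motion '[0.5,0,-2,0,0,0,1,0,-4,0,0,0,1,0,-5,0,0,0,0,0,-5,0,0,0]'

```text
clock: 15.7
tool_pos: [0.4201, -0.3528, 0.2524]
eef_rot: [0.913, 0.386, 0.123, -0.049]
contact_force: [0.3, -0.7, -0.4]
opening: 0.566
```

Run:
```python
from h import *
s=shot("wrist"); p,m=best(s,"scoop"); print(p)
P=cloud(s,m); P=P[(P[:,2]>.004)&(P[:,2]<.09)]
d=(P[:,:2]-S)@np.array([.7071,.7071]); e=(P[:,:2]-S)@np.array([-.7071,.7071])
for a in np.arange(-.18,.08,.04):
    k=(d>a)&(d<a+.02)
    if k.sum()>5: print("x %.2f"%(a+.01),"y",np.percentile(e[k],[3,50,97]).round(4),"zmin/max %.3f %.3f"%(P[k,2].min(),P[k,2].max()))
# sleeve grasp: bail leaning to +y_b by .55; far/near sleeve
BA=-.55; 
for az in (BY+90,BY-90):
    r=down(az)
    for xb in(-.046,.046):
        g=bpt(xb,.080*np.sin(-BA),.054+.080*np.cos(BA)); print(az,xb,g.round(4))
r=down(BY+90); g=bpt(-.046,.080*np.sin(-BA),.054+.080*np.cos(BA))
plan([(g+[0,0,.05+.08],r)])
```

```text
0.81
x -0.17 y [-0.0112 -0.0031  0.0046] zmin/max 0.055 0.062
x -0.13 y [-0.0119 -0.0023  0.0066] zmin/max 0.048 0.059
x -0.09 y [-0.0116 -0.0017  0.0073] zmin/max 0.038 0.052
x -0.05 y [-0.038  -0.0021  0.0361] zmin/max 0.004 0.049
x -0.01 y [-0.0377  0.0003  0.0383] zmin/max 0.004 0.042
x 0.03 y [-0.0373 -0.0037  0.0382] zmin/max 0.004 0.035
x 0.07 y [-0.0347  0.0004  0.0369] zmin/max 0.004 0.028
107.2 -0.046 [0.4582 0.1263 0.1222]
107.2 0.046 [0.5461 0.1535 0.1222]
-72.8 -0.046 [0.4582 0.1263 0.1222]
-72.8 0.046 [0.5461 0.1535 0.1222]
t 15.80 tcp [ 0.4204 -0.3566  0.2555] q [ 0.71  0.67  0.06  1.87 -0.51  0.65  0.39] F [-0.7 -0.1 -0.7] op 0.565
2.2, -1.9, 0.6, 0.02, 0, -0.16,
2.5, -1.6, 0.6, 0.02, 0, -0.16,
2.7, -1.1, 0.7, 0.02, 0, -0.16,
2.9, -0.7, 0.7, 0.02, 0, -0.16,
2.9, -0.2, 0.7, 0.02, 0, -0.17,
2.9, 0.4, 0.7, 0.02, 0, -0.16,
2.8, 0.8, 0.7, 0.03, 0, -0.17,
2.7, 1.3, 0.6, 0.03, 0, -0.16,
2.4, 1.7, 0.6, 0.03, -0.01, -0.17,
2.1, 2.2, 0.5, 0.02, -0.01, -0.16,
1.7, 2.5, 0.4, 0.02, 0, -0.17,
1.3, 2.7, 0.4, 0.03, 0, -0.16,
0.8, 2.9, 0.3, 0.02, -0.01, -0.17,
0.4, 3, 0.2, 0.03, 0, -0.16,
-0.2, 3.1, 0.2, 0.02, -0.01, -0.17,
-0.6, 2.9, 0.1, 0.03, 0, -0.16,
  ---
16 rows; end [0.458  0.1258 0.2521]
```

carry_out --motion '[2.2,-1.9,0.6,0.02,0,-0.16,2.5,-1.6,0.6,0.02,0,-0.16,2.7,-1.1,0.7,0.02,0,-0.16,2.9,-0.7,0.7,0.02,0,-0.16,2.9,-0.2,0.7,0.02,0,-0.17,2.9,0.4,0.7,0.02,0,-0.16,2.8,0.8,0.7,0.03,0,-0.17,2.7,1.3,0.6,0.03,0,-0.16]'

```text
clock: 16.8
tool_pos: [0.4371, -0.1121, 0.2495]
eef_rot: [0.485, 0.869, 0.091, -0.039]
contact_force: [0.2, 0.4, -0.3]
opening: 0.569
```

carry_out --motion '[2.4,1.7,0.6,0.03,-0.01,-0.17,2.1,2.2,0.5,0.02,-0.01,-0.16,1.7,2.5,0.4,0.02,0,-0.17,1.3,2.7,0.4,0.03,0,-0.16,0.8,2.9,0.3,0.02,-0.01,-0.17,0.4,3,0.2,0.03,0,-0.16,-0.2,3.1,0.2,0.02,-0.01,-0.17,-0.6,2.9,0.1,0.03,0,-0.16]'

```text
clock: 17.8
tool_pos: [0.4558, 0.13, 0.2504]
eef_rot: [-0.153, 0.988, 0.004, -0.005]
contact_force: [-0.3, -0.3, 0.3]
opening: 0.568
```

Run:
```python
from h import *
s=shot("wrist"); p,m=best(s,"bail"); print(p)
c,sn=np.cos(np.radians(BY)),np.sin(np.radians(BY))
P=cloud(s,m); B=(P[:,:2]-BC)@np.array([[c,-sn],[sn,c]]); k=(P[:,2]>.09)
for a in np.arange(-.08,.08,.02):
    q=k&(B[:,0]>a)&(B[:,0]<a+.02)
    if q.sum()>5: print("xb %.2f"%(a+.01),"yb",np.percentile(B[q,1],[5,50,95]).round(4),"z",np.percentile(P[q,2],[5,50,97]).round(4))
f=s["frame"].astype(int); dark=(f.sum(2)<150)
r=down(BY+90)
A=lambda a:bpt(-.046,.080*np.sin(a),.054+.080*np.cos(a)+.05)
plan([(A(.55)+[0,0,.003],r,.04)])
cv2.imwrite("pics/w6.png",s["frame"][:,:,::-1])
```

```text
0.78
xb -0.07 yb [0.0243 0.0396 0.0477] z [0.0934 0.1144 0.1231]
xb -0.05 yb [0.042  0.047  0.0517] z [0.1222 0.1252 0.1273]
xb -0.03 yb [0.0415 0.0465 0.0517] z [0.1226 0.1255 0.1272]
xb -0.01 yb [0.0435 0.0496 0.0549] z [0.1235 0.1274 0.1334]
xb 0.01 yb [0.0459 0.0512 0.0563] z [0.1255 0.1327 0.1348]
xb 0.05 yb [0.0418 0.0461 0.0503] z [0.1239 0.1261 0.1273]
xb 0.07 yb [0.0282 0.0397 0.0479] z [0.0946 0.1164 0.1265]
t 17.90 tcp [0.4559 0.1336 0.2507] q [-0.16  0.6  -0.34  2.05  0.35  0.55  1.14] F [ 0.4 -1.  -0.1] op 0.569
0, -0.4, 3.8, 0.01, 0, 0,
0, -0.4, 3.7, 0, -0.01, 0.01,
  ---
2 rows; end [0.4578 0.1264 0.1757]
```

View pics/w6.png

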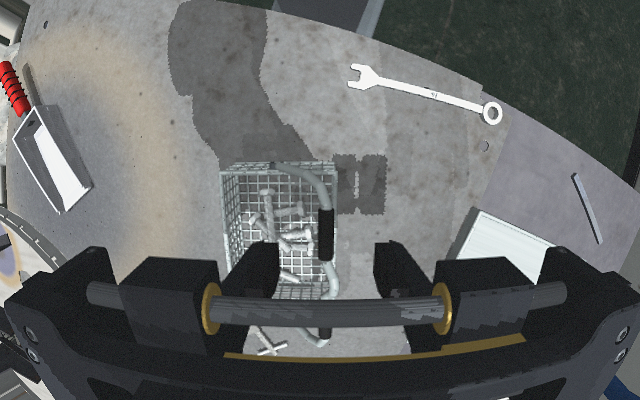

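carry_out --motion '[0,-0.3,3.8,0.01,0,0,0,-0.2,3.8,0,-0.01,0.01,0,0,0,0,0,0]'

```text
clock: 18.27
tool_pos: [0.4553, 0.1227, 0.173]
eef_rot: [-0.144, 0.99, -0.002, -0.002]
contact_force: [-0.0, 0.2, 0.8]
opening: 0.569
```

carry_out --motion '[0,0,0,0,0,0,0,0,0,0,0,0,0,0,0,0,0,0,0,0,0,0,0,0,0,0,0,0,0,0,0,0,0,0,0,0]' --hand 0 --grip_force 5

```text
clock: 19.02
tool_pos: [0.4573, 0.1248, 0.1753]
eef_rot: [-0.145, 0.989, -0.0, 0.002]
contact_force: [-0.6, 2.1, 3.7]
opening: 0.132
```

Run:
```python
from h import *
st=monitor.get_state()
r=R.from_quat(st["eef_rot"]); c,sn=np.cos(np.radians(BY)),np.sin(np.radians(BY))
d=st["tool_pos"][:2]-BC; print("tcp in basket",c*d[0]+sn*d[1],-sn*d[0]+c*d[1],st["tool_pos"][2])
off=st["tool_pos"]-bpt(-.046,.080*np.sin(.58),.054+.080*np.cos(.58)); print(off)
A=lambda a:bpt(-.046,.080*np.sin(a),.054+.080*np.cos(a))+off
rt=down(BY+90)
plan([(A(.38),rt,.02),(A(.2),rt,.02),(A(0.0),rt,.02)])
```

```text
tcp in basket -0.047321103910313994 0.04062011649657698 0.17526952225964246
[-0.00030931 -0.00346838  0.05435251]
t 19.02 tcp [0.4573 0.1248 0.1753] q [-0.23  0.73 -0.21  2.12  0.45  0.33  1.04] F [-0.6  2.1  3.7] op 0.132
0, -1.4, -0.7, 0, 0, -0.01,
  ---
0, -1.4, -0.4, 0, 0, 0,
  ---
0, -1.6, -0.2, 0, 0, 0,
  ---
3 rows; end [0.4702 0.0827 0.1883]
```

carry_out --motion '[0,-0.7,-0.4,0,0,0,0,-0.7,-0.3,0,0,0,0,-0.7,-0.2,0,0,0,0,-0.7,-0.2,0,0,0,0,-0.7,0,0,0,0,0,-0.5,0,0,0,0,0,0,0,0,0,0]'

```text
clock: 19.9
tool_pos: [0.4686, 0.0852, 0.186]
eef_rot: [-0.144, 0.99, -0.001, 0.001]
contact_force: [1.7, 0.5, 0.8]
opening: 0.133
```

carry_out --motion '[0,0,0,0,0,0,0,0,0,0,0,0,0,0,0,0,0,0]' --grip_force 60

```text
clock: 20.27
tool_pos: [0.4685, 0.0858, 0.186]
eef_rot: [-0.145, 0.989, -0.001, 0.001]
contact_force: [0.9, -0.1, 2.1]
opening: 0.115
```

Run:
```python
from h import *
plan([])
for n in("scene","side"):
    s=shot(n); P=cloud(s,np.ones((400,640),bool))
    k=(P[:,0]>.40)&(P[:,0]<.64)&(P[:,1]>0)&(P[:,1]<.22)
    q=P[k&(P[:,2]>.045)&(P[:,2]<.064)]; print(n,cv2.minAreaRect((q[:,:2]*1000).astype(np.float32)),len(q))
    c,sn=np.cos(np.radians(BY)),np.sin(np.radians(BY)); B=(P[:,:2]-BC)@np.array([[c,-sn],[sn,c]])
    q=k&(P[:,2]>.1)&(P[:,2]<.165)&(B[:,0]>.0)&(B[:,0]<.085)&(abs(B[:,1])<.05); print(q.sum(),np.median(B[q],axis=0),np.percentile(P[q,2],[5,50,95]))
s=shot("side"); a=cv2.resize(s["frame"][170:290,230:390,::-1],None,fx=2.5,fy=2.5)
s=shot("scene"); c=cv2.resize(s["frame"][190:310,220:380,::-1],None,fx=2.5,fy=2.5)
cv2.imwrite("pics/s7.png",np.hstack([a,c]))
```

```text
t 20.27 tcp [0.4685 0.0858 0.186 ] q [-0.13  0.71 -0.24  2.11  0.46  0.37  1.12] F [ 0.9 -0.1  2.1] op 0.115
0 rows; end [0.4685 0.0858 0.186 ]
scene ((511.7777404785156, 101.25630187988281), (164.44288635253906, 112.99545288085938), 17.0244083404541) 330
22 [ 0.07631548 -0.00091249] [0.10051956 0.1123609  0.13541978]
side ((517.5726318359375, 99.8095474243164), (165.01654052734375, 118.29818725585938), 17.44537925720215) 377
99 [ 0.04546487 -0.00427068] [0.1068996  0.13688542 0.14553009]
```

View pics/s7.png

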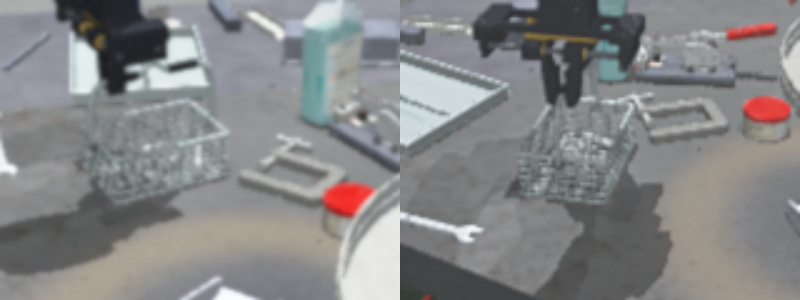

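carry_out --motion '[0,0,-0.5,0,0,0,0,0,-1,0,0,0,0,0,-1.5,0,0,0,0,0,-2,0,0,0,0,0,-2,0,0,0,0,0,-1,0,0,0,0,0,0,0,0,0]'

```text
clock: 21.35
tool_pos: [0.4681, 0.0857, 0.2664]
eef_rot: [-0.145, 0.989, -0.001, 0.002]
contact_force: [-0.3, 0.7, -6.0]
opening: 0.12
```

```bash
cat > bm.py <<'E'
from h import *
def bask(zb):
    """fit the visible basket rim/bail given approx bottom height; prints tilt"""
    for n in("side","scene"):
        s=shot(n); p,m=best(s,"basket")
        if m is None: print(n,"none"); continue
        P=cloud(s,cv2.dilate(m.astype(np.uint8),np.ones((3,3)))>0); np.save("b_%s.npy"%n,P)
        c=s["st"]["tool_pos"]; P=P[np.linalg.norm(P-c-[0.03,0,-.1],axis=1)<.19]
        r=R.from_quat(s["st"]["eef_rot"]); y=r.as_matrix()[:,1]; x=np.array([y[1],-y[0],0])  # basket x, y
        X=(P-c)@x; Y=(P-c)@y; Z=P[:,2]
        print(n,round(p,2),len(P),"X",np.percentile(X,[1,99]).round(3),"Y",np.percentile(Y,[1,99]).round(3),"Z",np.percentile(Z,[1,99]).round(3))
        for a in np.arange(-.05,.15,.03):
            k=(X>a)&(X<a+.03)&(Z<zb+.075)
            if k.sum()>8: print("  X %.3f"%(a+.015),"zlo %.3f zhi %.3f"%tuple(np.percentile(Z[k],[2,98])))
        k=(X>.03)&(Z>zb+.10)
        if k.sum()>5: 
            for a in np.arange(-.02,.14,.02):
                q=k&(X>a)&(X<a+.02)
                if q.sum()>2: print("  bail X %.3f"%(a+.01),"Y %.4f zmax %.4f n%d"%(np.median(Y[q]),Z[q].max(),q.sum()))
E
python3 - <<'E'
from bm import *
plan([]); bask(.08)
E
```

```text
t 21.35 tcp [0.4681 0.0857 0.2664] q [-0.04  0.57 -0.37  2.04  0.36  0.59  1.2 ] F [-0.3  0.7 -6. ] op 0.120
0 rows; end [0.4681 0.0857 0.2664]
side 0.96 1275 X [-0.033  0.127] Y [-0.057  0.057] Z [0.078 0.224]
  X -0.035 zlo 0.084 zhi 0.150
  X -0.005 zlo 0.082 zhi 0.141
  X 0.025 zlo 0.081 zhi 0.140
  X 0.055 zlo 0.079 zhi 0.139
  X 0.085 zlo 0.077 zhi 0.136
  X 0.115 zlo 0.078 zhi 0.142
  bail X 0.030 Y -0.0043 zmax 0.2210 n12
  bail X 0.050 Y -0.0028 zmax 0.2287 n22
  bail X 0.070 Y -0.0040 zmax 0.2249 n25
  bail X 0.090 Y -0.0041 zmax 0.2176 n24
  bail X 0.110 Y -0.0034 zmax 0.2167 n21
  bail X 0.130 Y -0.0027 zmax 0.2076 n23
scene 0.74 1066 X [-0.038  0.126] Y [-0.053  0.057] Z [0.001 0.219]
  X -0.035 zlo 0.083 zhi 0.147
  X -0.005 zlo 0.080 zhi 0.141
  X 0.025 zlo 0.079 zhi 0.139
  X 0.055 zlo 0.077 zhi 0.138
  X 0.085 zlo -0.000 zhi 0.135
  X 0.115 zlo 0.001 zhi 0.152
  bail X 0.070 Y -0.0039 zmax 0.2145 n4
  bail X 0.090 Y -0.0026 zmax 0.2152 n10
  bail X 0.110 Y -0.0007 zmax 0.2145 n9
  bail X 0.130 Y 0.0004 zmax 0.1950 n10
```

```bash
cat >> h.py <<'E'
SEAT=np.array([.529,.3938]); SY=-3.
def hang(sy,zb,sx=0,off=(.048,-.003,-.0417)):
    c,s=np.cos(np.radians(SY)),np.sin(np.radians(SY)); r=down(SY+90)
    bend=np.array([SEAT[0]+c*sx-s*sy,SEAT[1]+s*sx+c*sy,zb])
    x=np.array([c,s,0]); y=np.array([-s,c,0])
    return bend-off[0]*x-off[1]*y-np.array([0,0,off[2]]),r
E
python3 - <<'E'
from h import *
st=monitor.get_state(); r0=R.from_quat(st["eef_rot"]); p0=st["tool_pos"]+[0,0,.072]
plan([(p0,r0,.02),(*hang(-.10,.297),.028)])
E
```

```text
t 21.55 tcp [0.4677 0.0857 0.2653] q [-0.04  0.57 -0.37  2.04  0.36  0.59  1.2 ] F [-0.5  0.7 -4.9] op 0.115
0, 0, -1.8, 0, 0, 0,
0, 0, -1.8, 0, 0, 0,
0, 0, -1.8, 0, 0, 0,
0, 0, -1.8, 0, 0, 0,
  ---
-0.9, 2.5, 0, 0, 0, 0.04,
-0.8, 2.6, 0, 0, 0, 0.04,
-0.7, 2.6, 0, 0, 0, 0.04,
-0.5, 2.6, 0, 0, 0, 0.04,
-0.4, 2.6, 0, 0, 0, 0.05,
-0.3, 2.7, -0.1, 0, 0, 0.04,
-0.2, 2.7, 0, 0, 0, 0.05,
-0.1, 2.6, -0.1, 0, 0, 0.04,
  ---
12 rows; end [0.4758 0.2993 0.3391]
```

carry_out --motion '[0,0,-1.8,0,0,0,0,0,-1.8,0,0,0,0,0,-1.8,0,0,0,0,0,-1.8,0,0,0,-0.4,1.2,0,0,0,0.02,-0.5,1.3,0,0,0,0.02,-0.8,2.6,0,0,0,0.04,-0.7,2.6,0,0,0,0.04]'

```text
clock: 22.55
tool_pos: [0.4721, 0.167, 0.3371]
eef_rot: [-0.085, 0.996, -0.001, 0.001]
contact_force: [0.2, 0.5, -4.4]
opening: 0.117
```

carry_out --motion '[-0.5,2.6,0,0,0,0.04,-0.4,2.6,0,0,0,0.05,-0.3,2.7,-0.1,0,0,0.04,-0.2,2.7,0,0,0,0.05,-0.1,1.3,-0.1,0,0,0.02,0,1.3,0,0,0,0.02,0,0,0,0,0,0,0,0,0,0,0,0]'

```text
clock: 23.55
tool_pos: [0.4768, 0.2982, 0.3397]
eef_rot: [0.025, 1.0, -0.001, 0.001]
contact_force: [0.6, -0.7, -4.0]
opening: 0.115
```

Run:
```python
from bm import *
plan([(*hang(-.06,.297),.02),(*hang(.0,.297),.02),(*hang(0,.25),.02)]); bask(.15)
```

```text
t 23.55 tcp [0.4768 0.2982 0.3397] q [-0.45  0.57 -0.31  1.71  0.22  0.9   0.67] F [ 0.6 -0.7 -4. ] op 0.115
0, 1.4, 0, 0, 0, 0,
0, 1.4, 0, 0, 0, 0,
0.1, 1.3, 0.1, 0, 0, 0,
  ---
0, 1.5, 0, 0, 0, 0,
0, 1.5, 0, 0, 0, 0,
0, 1.5, 0, 0, 0, 0,
0, 1.5, 0, 0, 0, 0,
  ---
0, 0, 1.6, 0, 0, 0,
0, 0, 1.5, 0, 0, 0,
0, 0, 1.6, 0, 0, 0,
  ---
10 rows; end [0.481  0.3991 0.2915]
side 0.84 771 X [-0.033  0.131] Y [-0.058  0.063] Z [0.147 0.293]
  X -0.035 zlo 0.153 zhi 0.222
  X -0.005 zlo 0.151 zhi 0.209
  X 0.025 zlo 0.152 zhi 0.207
  X 0.055 zlo 0.147 zhi 0.206
  X 0.085 zlo 0.147 zhi 0.204
  X 0.115 zlo 0.147 zhi 0.218
  bail X 0.030 Y -0.0038 zmax 0.2947 n9
  bail X 0.050 Y -0.0024 zmax 0.2986 n12
  bail X 0.090 Y -0.0048 zmax 0.2905 n24
  bail X 0.110 Y -0.0049 zmax 0.2898 n19
scene 0.73 1028 X [-0.037  0.122] Y [-0.055  0.059] Z [0.148 0.296]
  X -0.035 zlo 0.154 zhi 0.221
  X -0.005 zlo 0.151 zhi 0.221
  X 0.025 zlo 0.149 zhi 0.218
  X 0.055 zlo 0.148 zhi 0.207
  X 0.085 zlo 0.147 zhi 0.208
  X 0.115 zlo 0.146 zhi 0.221
  bail X 0.030 Y -0.0032 zmax 0.3003 n11
  bail X 0.050 Y -0.0037 zmax 0.3012 n15
  bail X 0.070 Y -0.0030 zmax 0.2944 n17
  bail X 0.090 Y -0.0041 zmax 0.2910 n18
  bail X 0.110 Y -0.0028 zmax 0.2889 n10
```

carry_out --motion '[0,1.4,0,0,0,0,0,1.4,0,0,0,0,0.1,1.4,0,0,0,0,0,1.5,0,0,0,0,0,1.5,0,0,0,0,0,1.5,0,0,0,0,0,1.4,0,0,0,0,0,0,0,0,0,0]'

```text
clock: 24.75
tool_pos: [0.4802, 0.4021, 0.3398]
eef_rot: [0.024, 1.0, 0.0, 0.001]
contact_force: [-0.2, -0.2, -5.1]
opening: 0.112
```

Run:
```python
from bm import *
plan([(*hang(0,.262),.02),(*hang(0,.246),.008)])
a=[]
for n,sl in(("side",(slice(110,240),slice(210,370))),("scene",(slice(140,270),slice(150,310)))):
    s=shot(n); a.append(cv2.resize(s["frame"][sl][:,:,::-1],None,fx=2.5,fy=2.5,interpolation=cv2.INTER_CUBIC))
cv2.imwrite("pics/s8.png",np.hstack(a))
```

```text
t 24.75 tcp [0.4802 0.4021 0.3398] q [-0.61  0.66 -0.3   1.51  0.22  1.    0.56] F [-0.2 -0.2 -5.1] op 0.112
-0.1, -0.1, 1.8, 0, 0, 0,
0, -0.2, 1.8, 0, 0, 0.01,
  ---
0, 0, 0.5, 0, 0, 0,
0, 0, 0.6, 0, 0, 0,
0, 0, 0.5, 0, 0, 0,
  ---
5 rows; end [0.4812 0.3991 0.2878]
```

View pics/s8.png

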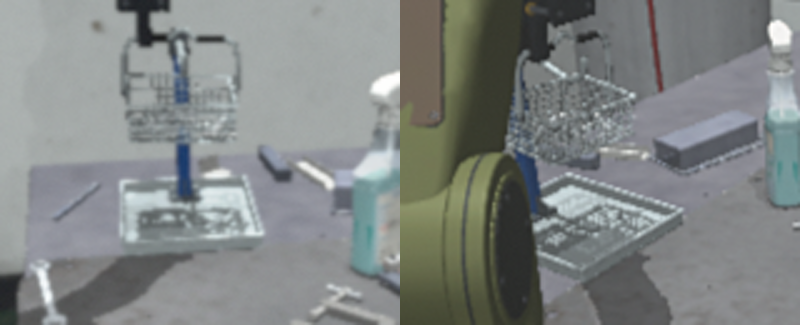

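carry_out --motion '[-0.1,-0.1,1.8,0,0,0,0,-0.2,1.8,0,0,0.01,0,0,0.5,0,0,0,0,0,0.6,0,0,0,0,0,0,0,0,0]'

```text
clock: 25.48
tool_pos: [0.4817, 0.3973, 0.293]
eef_rot: [0.03, 1.0, -0.0, 0.002]
contact_force: [0.3, 0.5, -4.2]
opening: 0.118
```

carry_out --motion '[0,0,0.3,0,0,0,0,0,0.3,0,0,0,0,0,0,0,0,0]'

```text
clock: 25.85
tool_pos: [0.4816, 0.3975, 0.287]
eef_rot: [0.029, 1.0, -0.0, 0.002]
contact_force: [-0.7, -0.3, -3.8]
opening: 0.115
```

Run:
```python
from bm import *
plan([]); bask(.1)
```

```text
t 25.85 tcp [0.4816 0.3975 0.287 ] q [-0.61  0.71 -0.28  1.58  0.24  0.88  0.53] F [-0.7 -0.3 -3.8] op 0.115
0 rows; end [0.4816 0.3975 0.287 ]
side 0.61 1042 X [-0.031  0.129] Y [-0.058  0.107] Z [0.059 0.242]
  X -0.035 zlo 0.103 zhi 0.172
  X -0.005 zlo 0.099 zhi 0.167
  X 0.025 zlo 0.098 zhi 0.166
  X 0.055 zlo 0.035 zhi 0.165
  X 0.085 zlo 0.097 zhi 0.163
  X 0.115 zlo 0.096 zhi 0.163
  bail X 0.030 Y -0.0048 zmax 0.2404 n9
  bail X 0.050 Y -0.0016 zmax 0.2503 n15
  bail X 0.070 Y -0.0028 zmax 0.2432 n22
  bail X 0.090 Y -0.0054 zmax 0.2399 n20
  bail X 0.110 Y -0.0056 zmax 0.2387 n19
scene 0.77 1248 X [-0.036  0.127] Y [-0.056  0.113] Z [0.063 0.249]
  X -0.035 zlo 0.102 zhi 0.170
  X -0.005 zlo 0.098 zhi 0.166
  X 0.025 zlo 0.072 zhi 0.165
  X 0.055 zlo 0.042 zhi 0.168
  X 0.085 zlo 0.095 zhi 0.163
  X 0.115 zlo 0.096 zhi 0.169
  bail X 0.030 Y -0.0034 zmax 0.2442 n7
  bail X 0.050 Y -0.0052 zmax 0.2596 n43
  bail X 0.070 Y -0.0050 zmax 0.2370 n6
  bail X 0.090 Y -0.0042 zmax 0.2383 n14
  bail X 0.110 Y -0.0034 zmax 0.2386 n14
  bail X 0.130 Y -0.0008 zmax 0.2238 n15
```

carry_out --motion '[0,0,0.2,0,0,0,0,0,0.2,0,0,0,0,0,0,0,0,0]'

```text
clock: 26.42
tool_pos: [0.482, 0.3976, 0.2836]
eef_rot: [0.03, 1.0, 0.0, 0.002]
contact_force: [-1.4, -0.2, 3.5]
opening: 0.112
```

carry_out --motion '[0,0,0.2,0,0,0,0,0,0.1,0,0,0,0,0,0,0,0,0]'

```text
clock: 26.8
tool_pos: [0.4823, 0.3978, 0.2814]
eef_rot: [0.03, 1.0, 0.001, 0.003]
contact_force: [-2.2, -2.1, 8.0]
opening: 0.117
```

carry_out --motion '[0,0,-0.2,0,0,0,0,0,0,0,0,0]'

```text
clock: 27.05
tool_pos: [0.4821, 0.3978, 0.283]
eef_rot: [0.03, 1.0, 0.001, 0.002]
contact_force: [-1.9, -1.0, 4.6]
opening: 0.115
```

carry_out --motion '[0,0,0,0,0,0,0,0,0,0,0,0,0,0,0,0,0,0,0,0,0,0,0,0]' --hand 5 --grip_force 20

```text
clock: 27.55
tool_pos: [0.4817, 0.3973, 0.2816]
eef_rot: [0.03, 1.0, -0.0, 0.002]
contact_force: [0.5, 0.6, 0.5]
opening: 0.546
```

Run:
```python
from bm import *
plan([]); bask(.1)
```

```text
t 27.55 tcp [0.4817 0.3973 0.2816] q [-0.61  0.72 -0.28  1.59  0.24  0.87  0.53] F [0.5 0.6 0.5] op 0.546
0 rows; end [0.4817 0.3973 0.2816]
side 0.55 679 X [-0.037  0.124] Y [-0.06   0.108] Z [0.057 0.236]
  X -0.035 zlo 0.106 zhi 0.172
  X -0.005 zlo 0.105 zhi 0.169
  X 0.025 zlo 0.098 zhi 0.166
  X 0.055 zlo 0.046 zhi 0.161
  X 0.085 zlo 0.099 zhi 0.160
  X 0.115 zlo 0.098 zhi 0.173
  bail X 0.070 Y -0.0071 zmax 0.2372 n9
  bail X 0.090 Y -0.0067 zmax 0.2370 n20
  bail X 0.110 Y -0.0064 zmax 0.2321 n14
scene 0.57 1005 X [-0.036  0.123] Y [-0.056  0.117] Z [0.055 0.238]
  X -0.035 zlo 0.101 zhi 0.169
  X -0.005 zlo 0.099 zhi 0.166
  X 0.025 zlo 0.084 zhi 0.165
  X 0.055 zlo 0.038 zhi 0.158
  X 0.085 zlo 0.098 zhi 0.162
  X 0.115 zlo 0.097 zhi 0.165
  bail X 0.090 Y -0.0056 zmax 0.2393 n16
  bail X 0.110 Y -0.0041 zmax 0.2358 n13
```

Released with no force left and the basket hanging level. Next I withdraw straight up, slowly, then away.

carry_out --motion '[0,0,-1,0,0,0,0,0,-1.5,0,0,0,0,0,-2,0,0,0,0,0,-2,0,0,0,0,0,-3,0,0,0,0,0,-3,0,0,0,0,0,-3,0,0,0,0,0,0,0,0,0]'

```text
clock: 28.75
tool_pos: [0.4817, 0.3983, 0.4406]
eef_rot: [0.03, 1.0, 0.002, 0.004]
contact_force: [-0.7, -0.4, -0.2]
opening: 0.57
```

carry_out --motion '[0,-3,0,0,0,0,0,-5,0,0,0,0,0,-5,0,0,0,0,0,-5,0,0,0,0,0,-3,0,0,0,0,0,0,0,0,0,0,0,0,0,0,0,0,0,0,0,0,0,0]'

```text
clock: 29.75
tool_pos: [0.4686, 0.1894, 0.4368]
eef_rot: [0.028, 1.0, 0.0, 0.001]
contact_force: [-0.5, 0.6, -0.2]
opening: 0.568
```

Run:
```python
from h import *
np.set_printoptions(precision=4,suppress=True)
plan([])
a=[]
for n,sl in(("side",(slice(100,240),slice(210,390))),("scene",(slice(130,270),slice(150,330)))):
    s=shot(n); a.append(cv2.resize(s["frame"][sl][:,:,::-1],(400,311),interpolation=cv2.INTER_CUBIC))
    P=cloud(s,np.ones((400,640),bool)); c,sn=np.cos(np.radians(SY)),np.sin(np.radians(SY))
    Q=(P[:,:2]-SEAT)@np.array([[c,-sn],[sn,c]])
    k=(abs(Q[:,0])<.1)&(abs(Q[:,1])<.1)&(P[:,2]>.06)&(P[:,2]<.29)
    for b in np.arange(-.09,.09,.02):
        q=k&(Q[:,0]>b)&(Q[:,0]<b+.02); u=q&(P[:,2]>.2); w=q&(P[:,2]<.2)
        print(n,"sx %.2f"%(b+.01),"rim/bottom",np.percentile(P[w,2],[3,97]).round(3) if w.sum()>5 else None,"bail y,zmax",(np.median(Q[u,1]).round(4),P[u,2].max().round(4)) if u.sum()>2 else None)
    for t in("clamp","tin","spray_bottle","scoop"):
        p,m=best(s,t)
        if m is not None: print(t,round(p,2),np.median(cloud(s,m),axis=0))
cv2.imwrite("pics/s9.png",np.hstack(a))
```

```text
t 29.75 tcp [0.4686 0.1894 0.4368] q [-0.26  0.38 -0.32  1.72  0.14  1.06  0.89] F [-0.5  0.6 -0.2] op 0.568
0 rows; end [0.4686 0.1894 0.4368]
side sx -0.08 rim/bottom [0.104 0.196] bail y,zmax (np.float64(0.0007), np.float64(0.2314))
side sx -0.06 rim/bottom [0.102 0.167] bail y,zmax (np.float64(-0.0008), np.float64(0.2425))
side sx -0.04 rim/bottom [0.101 0.167] bail y,zmax (np.float64(-0.0006), np.float64(0.2433))
side sx -0.02 rim/bottom [0.099 0.164] bail y,zmax (np.float64(-0.001), np.float64(0.2553))
side sx 0.00 rim/bottom [0.097 0.163] bail y,zmax (np.float64(-0.0061), np.float64(0.2745))
side sx 0.02 rim/bottom [0.097 0.161] bail y,zmax (np.float64(-0.0046), np.float64(0.2549))
side sx 0.04 rim/bottom [0.095 0.159] bail y,zmax (np.float64(-0.0067), np.float64(0.2375))
side sx 0.06 rim/bottom [0.095 0.156] bail y,zmax (np.float64(-0.0041), np.float64(0.2353))
side sx 0.08 rim/bottom [0.118 0.193] bail y,zmax (np.float64(-0.0046), np.float64(0.2312))
clamp 0.79 [0.6853 0.0337 0.0132]
tin 0.7 [ 0.7017 -0.0783  0.0371]
spray_bottle 0.82 [0.7709 0.1984 0.1302]
scoop 0.85 [ 0.50
[... 302 characters left out ...]
ene sx -0.02 rim/bottom [0.099 0.162] bail y,zmax (np.float64(-0.0019), np.float64(0.2411))
scene sx 0.00 rim/bottom [0.099 0.162] bail y,zmax (np.float64(-0.0021), np.float64(0.2737))
scene sx 0.02 rim/bottom [0.098 0.162] bail y,zmax (np.float64(-0.0051), np.float64(0.2446))
scene sx 0.04 rim/bottom [0.098 0.161] bail y,zmax (np.float64(-0.0036), np.float64(0.2389))
scene sx 0.06 rim/bottom [0.098 0.16 ] bail y,zmax (np.float64(-0.0042), np.float64(0.2392))
scene sx 0.08 rim/bottom [0.101 0.192] bail y,zmax (np.float64(-0.0031), np.float64(0.2263))
clamp 0.69 [0.6808 0.0374 0.0095]
tin 0.63 [0.5465 0.3759 0.005 ]
spray_bottle 0.83 [0.7482 0.2038 0.1247]
scoop 0.83 [ 0.4929 -0.2681  0.0244]
```

View pics/s9.png

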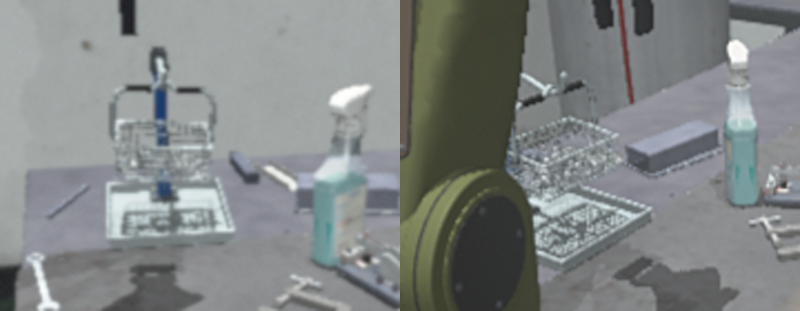

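The basket hangs level on the hook by the bend of its handle, its bottom about 98 mm up. Clamp, tin, bottle and scoop are in place, so I'm handing in.

```bash
python3 -c "
from plant import workorder; print(workorder.finish_job())"
```

```text
the job is handed in; nothing more can be done
None
```

I tipped the bolts into the basket, set the empty scoop back down flat where it came from, and hung the basket by the bend of its handle on the hook. I handed the job in at about 31 s of the 72 s allowed. The interface gave no verdict. To clear the way for pouring, I first swung the basket's handle over to its other side.

**Last checks**
- **Basket:** it hangs nearly level, with its bottom about 98 mm above the table. The handle lies within about 5 mm of the seat, and the fingers felt no force after letting go. I did not measure its sway.
- **Bolts:** after the pour the wrist read only the scoop's own weight. The pictures showed bolts inside the basket and none outside. I could not count all six one by one, and I did not look again once the basket was on the hook.
- **Scoop:** its heights after release match those at the start, so it stands flat.
- **Clamp, tin and bottle:** the side camera's medians agree with the start to within about 6 mm.

**One reading that disagreed:** in the last scene picture the finder placed the "tin" at the drip pan. I took that as a false find, because the side camera still had the tin where it started.

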